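# Fit a grinding point into the spindle's collet

## Robot

A 6-joint arm with a two-finger parallel gripper is mounted at the origin on a cart in front of the work surface, level with it; the furniture and walls round the work are solid. World frame = base frame: x ahead of the robot, y to its left, z up, the work surface at z = 0. Lengths are in m, angles in rad, forces in N, time in s.
With the tool pointing down it reaches from about 0.25 to 0.775 m from the base axis. Payload 4 kg.
Tool frame: the origin (TCP) lies at the very end of the fingers, on their centre line; the grasp point (between the pads) lies 19 mm behind it; z points along the fingers, x is the direction in which the jaws open and shut, and the axes are right-handed (so a half turn about z gives the same grasp; the last joint's range is limited). The gripper opens to 94 mm and grips with 3 to 60 N. Pads are 16 mm wide; open, the fingers measure 119 mm over their backs; the gripper's body (75 mm by 177 mm) begins 78 mm behind the grasp point.
Start: joints at [1.182, 0.087, 1.371, -0, 1.684, -0.103], TCP at [0.155, 0.528, 0.206] pointing down, gripper open.
Joint ranges: [-3.1, 3.1], [-0.76, 2.03], [0.27, 2.55], [-1.08, 4.22], [0.17, 2.65], [-2.57, 2.57]. Speed limits (rad/s): [2.79, 2.79, 3.14, 3.14, 3.14, 3.14].

## Interface

Orientations are given as [roll, pitch, yaw] about the fixed x, y, z axes, in that order (R = Rz(yaw) Ry(pitch) Rx(roll)).
In Python, from bench import robot, cams, ticket gives the robot as it stands.
- The arm moves only by the tool jog_arm, never from a script. Its argument "series" is a list of rows, each an object of numbers: "x", "y", "z": the shift along the tool's x, y, z in m; "rx", "ry", "rz": the turn, a rotation vector about the tool's x, y, z in degrees. A call has 1 to 12 rows; each row shifts and turns the pose as measured when the row begins, along the tool's axes as they then stand; what a row does not reach is not made up. A row lasts 1/12 s, in which the tool goes at most 41.7 mm and 7.16 degrees, less where a joint would pass 70% of its speed; a pose out of reach is approached as far as the arm can. A call with a gripper value outside its range is refused whole. "claw" is the opening, from 0 (shut) to 1 (fully open), set as the call begins (left out, the last holds). The fingers move at their own pace and stop on an object; the grip force is fixed at half the most. Time passes only in rows, so rows that do not move let the fingers close. It gives the time, the measured TCP pose, the force and the opening at its end, in the units of the state.
- robot.get_obs(): the state, without advancing time (a new reading comes with each control period).
- cams.snapshot(name): name is "scene" or "top"; returns a dict with "img" (480x640x3 uint8, red, green, blue), "mtx" (3x3 intrinsics, pixels), "k1" (the pictures are not rectified: a ray, as slopes to the right and down, at radius r is drawn at 1 + k1 r^2 times it, then the intrinsics apply), "origin" and "attitude" of the camera in the world. Camera axes: x right, y down, z forward; pixel columns grow to the right and rows downward; lengths in m; the calibration is good to about 2 mm. A picture is of the moment at which its call begins. There is no depth.
- ticket.close_job(): hands the job in, once; it reports no verdict.
Trained networks look in a picture, given as the dict that the camera call returned (one of the last four; its "shot" number tells which), for a name from the list of things; names that differ only in an ending like _2 or _b are one class to them, and where a whole thing is asked for, a point or a joint stands for the part that bears it (a point fixed in the world has none). Each returns a list of dicts, best first, with "p" (0 to 1); they miss things now and then, are a little off and sometimes report something else, mostly with a low value. They report only what shows in the picture. A call takes as long as a camera call.
- cams.look_for(thing, picture): "bbox" ([left, top, width, height] in pixels, round what is visible of it).
The state is a dict: "time": time; "joint_positions": joint angles; "qvel": joint speeds; "joint_torque": joint torques, N m; "tool_pos": TCP position; "ee_rot": TCP orientation; "wrist_force": force on the tool from outside, world axes, zero at the start; "wrist_torque": the same for the moment, N m; "width": finger opening in m.
Only numpy, scipy, OpenCV 4.12 (cv2) and the standard library are available. Lean on these libraries where they do the work, as an engineer would, in place of code of your own. Each camera call takes 0.05 s, during which the arm holds its last target.

## Task

Take the grinding point with the green cylindrical head out of the wooden block and push its shank fully home into the collet of the upright grinding spindle, pressing gently. Then turn the knurled collet nut clockwise (seen from above) until the jaws hold the shank snugly and stop there without overtightening; leave the other points and the things around alone.

Things in the scene. Friction and masses are not known exactly. Their poses are not given: they have to be found in the camera images.
- spindle: upright bench grinding spindle, fixed; white round foot and housing 94 mm across at the bottom, 74 mm higher up, 50 mm high, with a steel collet nose 23 mm across rising to 97 mm; origin at the centre of its underside on the worktop, z up along the spindle axis
- mouth (a point): centre of the collet's open mouth, on the spindle axis 97 mm above the worktop: a funnel 18 mm wide that narrows over 6 mm to a bore 9.6 mm wide (the shank is 8 mm)
- seat (a point): centre of the bore's floor, 37 mm below the mouth, where the shank's tip must rest. About 14 mm above it three spring balls rub on the shank: pushing past them and sliding on takes about 3 to 6 N, so the point does not drop home by itself; home is felt as a sharp rise in force
- nut_centre (a point): on the spindle axis at mid-height of the round knurled aluminium collet nut, 38 mm diameter, 30 mm high, from 63 to 93 mm above the worktop (housing below it ends at 50 mm). Fixed to the spindle: does not turn with the nut. With the point seated its green head spans 102 to 122 mm above the worktop, so the fingers reach down on both sides of it to hold the nut
- jaw_a: one of three hidden jaws. Nut clockwise closes them 2.5 mm per rad; it stays where left. After a free turn (0.3 to 1.1 rad, differs every time) they meet the shank and torque climbs 0.5 to 0.6 N m per rad: snug is a rise of 0.12 to 0.2 N m over the free-turn reading, 0.3 is too tight. Drag is 0.25 N m either way, so at rest the reading may sit anywhere in -0.25..0.25: judge the rise
- jaw_b: second jaw, as jaw_a. Each jaw's origin lies on the worktop within 5 mm of the spindle axis
- jaw_c: third jaw, as jaw_a
- point_green: the grinding point to be fitted, about 30 g, 62 mm long: steel shank 8 mm thick and 40 mm long with a rounded tip, a collar 2 mm high, then a green cylindrical stone 18 mm thick and 20 mm high; origin at the shank's tip, z towards the head. It stands upright in one of the block's three holes, tip 6 mm above the worktop
- green_head (a point): centre of the green stone head, on its axis 52 mm from the shank's tip: the place to grasp it
- green_tip (a point): centre of the shank's tip end
- rack: wooden block, fixed, 44 x 150 x 32 mm, with three holes 50 mm apart along its y axis, 26 mm deep and 9.2 mm square; origin at the centre of its underside
- point_pink: another grinding point with a pink conical head, same shank, upright in the block; leave it there
- point_white: another grinding point with a white rounded head, same shank, upright in the block; leave it there
- cast: plaster dental cast, 58 x 68 x 32 mm, standing loose on the worktop; leave it
- amber_bottle: small amber bottle, 36 mm across and 78 mm high, standing loose on the worktop; leave it
- collet: the steel collet nose fixed on the spindle, with mouth, bore and floor; it bears the push when the shank is seated, which should stay gentle (about 15 N; 35 N is too hard). Same origin as the spindle

How it is judged:
By the outcome, as a careful person would: the job done as asked, in the order asked, and still so for the second after the job is handed in, with the robot touching nothing.
It also fails if it takes over 69 s, if anything falls off the work surface, if the arm or the gripper's body presses on something with over 40 N, if the wrist force passes 120 N, or if a joint passes its speed limit or range.

## Working session

There is one attempt and no reset: what is moved stays moved. The work goes in short steps, Python scripts to look and compute and a tool call to move; the robot and the scene stay as the last step left them, time stands still between calls to the robot, and variables do not carry over. Pictures are saved under pics/ and viewed, and the job is handed in when it is done.

Besides the shell and the picture viewer there is one more tool, called after "Emit:" by a JSON object that holds its "name" and its "arguments". jog_arm: Moves the arm, as the interface text tells. Its arguments: {"type":"object","properties":{"series":{"type":"array","items":{"type":"object","properties":{"x":{"type":"number"},"y":{"type":"number"},"z":{"type":"number"},"rx":{"type":"number"},"ry":{"type":"number"},"rz":{"type":"number"}}}},"claw":{"type":"number"}},"required":["series"]}

```bash
mkdir -p pics; ls; cat > h.py <<'E'
import numpy as np, cv2
from bench import robot, cams, ticket
def snap(name,fn=None):
    d=cams.snapshot(name)
    if fn: cv2.imwrite('pics/'+fn,cv2.cvtColor(d['img'],cv2.COLOR_RGB2BGR))
    return d
E
python3 - <<'E'
from h import *
o=robot.get_obs(); print(o)
for n in('scene','top'):
    d=snap(n,n+'0.png')
    print(n,d['mtx'],d['k1'],d['origin'],d['attitude'])
    for t in('spindle','mouth','nut_centre','point_green','green_head','rack','point_pink','point_white','cast','amber_bottle','collet'):
        try: print(t,[(np.round(r['bbox'],1).tolist(),round(r['p'],2)) for r in cams.look_for(t,d)[:3]])
        except Exception as e: print(t,e)
print(robot.get_obs()['time'])
E
```

```text
pics
{'time': 0.0, 'joint_positions': array([ 1.18189439e+00,  8.79631668e-02,  1.37222843e+00, -1.04443719e-05,
        1.68362203e+00, -1.03124539e-01]), 'qvel': array([-0.00134777, -0.00037473, -0.001314  ,  0.00076647, -0.00048488,
        0.00023896]), 'joint_torque': array([ 2.27771932e-03, -3.40190077e+01, -3.02425897e+01,  7.17856293e-02,
        3.30553099e-02, -1.24079506e-04]), 'tool_pos': array([0.15485796, 0.5271754 , 0.20431284]), 'ee_rot': array([-3.14137435e+00,  2.21023982e-03,  1.28501800e+00]), 'wrist_force': array([ 0.49769596,  0.03988597, -0.16830825]), 'wrist_torque': array([0.03706029, 0.04644722, 0.00963563]), 'width': 0.09405274715313783}
scene [[507.29132089   0.         313.79651514]
 [  0.         507.29132089 238.80643362]
 [  0.           0.           1.        ]] -0.1318137656428063 [ 0.02079365 -0.59631377  0.66802116] [-2.23407759 -0.01900172 -0.82523205]
spindle [([296.8, 268.5, 51.5, 62.7], 0.9)]
mouth [([296.0, 268.2, 51.9, 64.8], 0.7)]
nut_centre [([292.3, 265.5, 53.8, 64.5], 0.97)]
point_green [([205.1, 224.0, 11.4, 12.6], 0.67)]
green_head [([2
[... 412 characters left out ...]
0368 244.95426085]
 [  0.           0.           1.        ]] -0.026352436574522558 [ 0.48100634 -0.11945116  1.29711283] [-3.0690107   0.01604263 -1.54806192]
spindle [([338.9, 255.5, 34.8, 37.2], 0.77)]
mouth [([270.9, 270.6, 8.5, 7.2], 0.72)]
nut_centre [([334.3, 256.3, 45.0, 38.4], 0.55)]
point_green [([338.6, 255.8, 36.5, 37.4], 0.62), ([220.3, 280.2, 8.8, 5.0], 0.51)]
green_head []
rack [([219.9, 264.5, 67.5, 30.3], 0.74), ([335.2, 255.7, 39.0, 37.2], 0.59)]
point_pink [([246.0, 271.9, 5.4, 8.3], 0.4)]
point_white [([337.6, 255.7, 38.5, 41.1], 0.17)]
cast [([303.8, 192.0, 33.9, 26.2], 0.89)]
amber_bottle [([445.0, 224.0, 16.7, 12.6], 0.5)]
collet [([353.2, 272.9, 13.2, 3.5], 0.66)]
1.2
```

View pictures.

View pics/scene0.png

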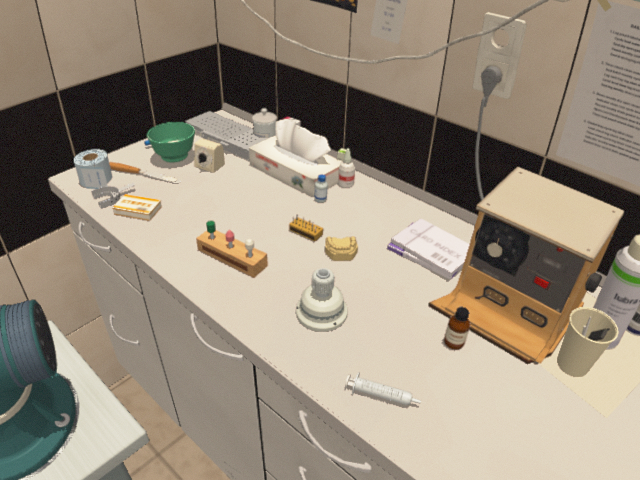

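View pics/top0.png

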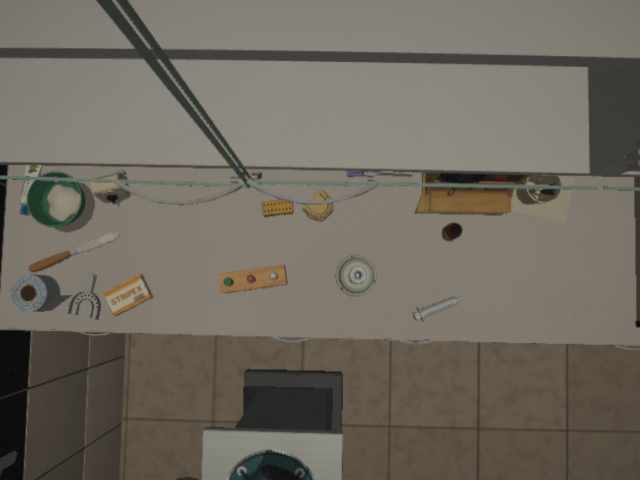

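```bash
python3 - <<'E'
import cv2
a=cv2.imread('pics/scene0.png')[200:350,185:365]; b=cv2.imread('pics/top0.png')[180:320,205:395]
cv2.imwrite('pics/s0c.png',cv2.resize(a,(720,600),interpolation=cv2.INTER_NEAREST));cv2.imwrite('pics/t0c.png',cv2.resize(b,(760,560),interpolation=cv2.INTER_NEAREST))
E
```

```text
(no output)
```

View pics/s0c.png

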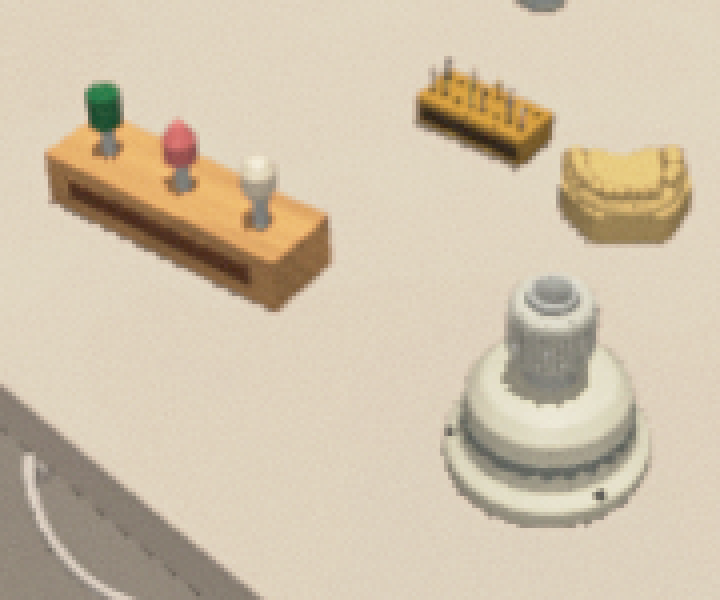

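View pics/t0c.png

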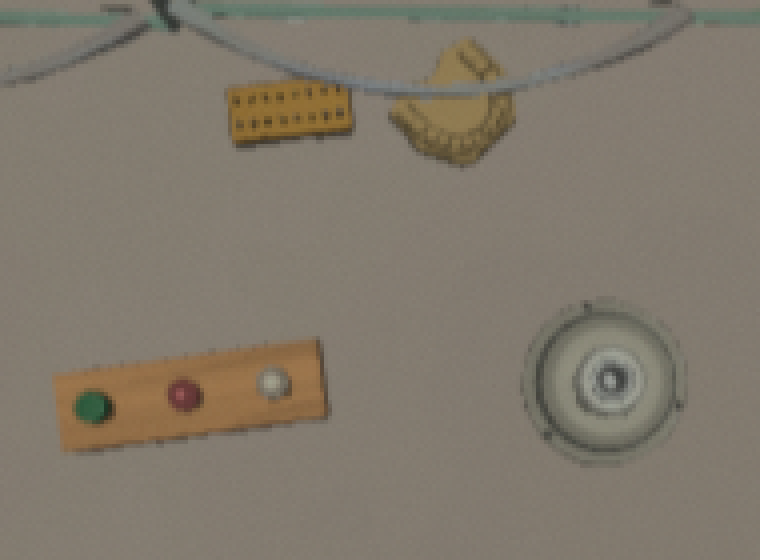

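The scene view shows the green head at about (211,227) in the block and the spindle mouth at about (323,273). The top view shows green at (228,282), pink at (251,279), white at (273,276) and the mouth at (358,275).

```bash
cat >> h.py <<'E'
from scipy.spatial.transform import Rotation as R
def cam(d): return dict(mtx=np.array(d['mtx']),k1=float(d['k1']),o=np.array(d['origin']),R=R.from_euler('xyz',d['attitude']).as_matrix())
def ray(c,uv):
    dc=np.array([c['k1'],0,0,0,0.])
    p=cv2.undistortPoints(np.array([[uv]],float),c['mtx'],dc)[0,0]
    v=c['R']@np.array([p[0],p[1],1]); return v/np.linalg.norm(v)
def atz(c,uv,z):
    v=ray(c,uv); return c['o']+v*(z-c['o'][2])/v[2]
def tri(c1,u1,c2,u2):
    a,b=ray(c1,u1),ray(c2,u2); s=np.linalg.lstsq(np.c_[a,-b],c2['o']-c1['o'],rcond=None)[0]
    p,q=c1['o']+a*s[0],c2['o']+b*s[1]; return (p+q)/2,np.linalg.norm(p-q)
def proj(c,P):
    q=c['R'].T@(np.array(P)-c['o']); x=q[:2]/q[2]; x=x*(1+c['k1']*(x@x)); return c['mtx'][:2,:2]@x+c['mtx'][:2,2]
E
python3 - <<'E'
from h import *
S=snap('scene');T=snap('top');s,t=cam(S),cam(T)
def seg(im,box,f):
    x,y,w,h=box;I=im[y:y+h,x:x+w].astype(int);m=f(I[...,0],I[...,1],I[...,2]).astype(np.uint8)
    v,u=np.nonzero(m);return (u.mean()+x,v.mean()+y),m.sum(),(u.min()+x,u.max()+x,v.min()+y,v.max()+y)
g=lambda r,gg,b:gg>r+25
p=lambda r,gg,b:(r>gg+40)&(b>gg-5)
gt=seg(T['img'],(215,270,25,25),g);gs=seg(S['img'],(195,212,35,35),g);print(gt,gs)
pt=seg(T['img'],(240,268,25,25),lambda r,gg,b:(r>gg+25)&(b>gg-5));ps=seg(S['img'],(215,222,30,30),p);print(pt,ps)
print('green atz .062 top',atz(t,gt[0],.064),'scene .058',atz(s,gs[0],.058),tri(t,gt[0],s,gs[0]))
print('pink',atz(t,pt[0],.06),atz(s,ps[0],.055))
print('mouth',atz(t,(358,275),.097),atz(s,(323,273),.097),tri(t,(358,275),s,(323,273)))
# circle fit candidates: foot outline in top
G=cv2.cvtColor(T['img'],cv2.COLOR_RGB2GRAY)
cv2.imwrite('pics/t1.png',cv2.resize(cv2.cvtColor(T['img'],cv2.COLOR_RGB2BGR)[250:300,330:385],(660,600),interpolation=cv2.INTER_CUBIC))
cv2.imwrite('pics/s1.png',cv2.resize(cv2.cvtColor(S['img'],cv2.COLOR_RGB2BGR)[264:334,290:355],(557,600),interpolation=cv2.INTER_CUBIC))
E
```

```text
((np.float64(227.5), np.float64(281.36842105263156)), np.uint64(38), (np.int64(224), np.int64(231), np.int64(279), np.int64(284))) ((np.float64(210.42857142857142), np.float64(225.8961038961039)), np.uint64(77), (np.int64(206), np.int64(214), np.int64(221), np.int64(232)))
((np.float64(250.83870967741936), np.float64(278.4193548387097)), np.uint64(31), (np.int64(248), np.int64(254), np.int64(276), np.int64(281))) ((np.float64(229.42307692307693), np.float64(236.46153846153845)), np.uint64(52), (np.int64(226), np.int64(233), np.int64(231), np.int64(241)))
green atz .062 top [0.4858452  0.10003663 0.064     ] scene .058 [0.48818579 0.10341029 0.058     ] (array([0.48601196, 0.10050694, 0.06065748]), np.float64(0.0003933894830209189))
pink [0.49352006 0.04945821 0.06      ] [0.49486922 0.05204768 0.055     ]
mouth [ 0.50556776 -0.18375979  0.097     ] [ 0.50720821 -0.18306904  0.097     ] (array([ 0.50574806, -0.18390715,  0.09845167]), np.float64(0.0006149043316039222))
```

View pics/t1.png

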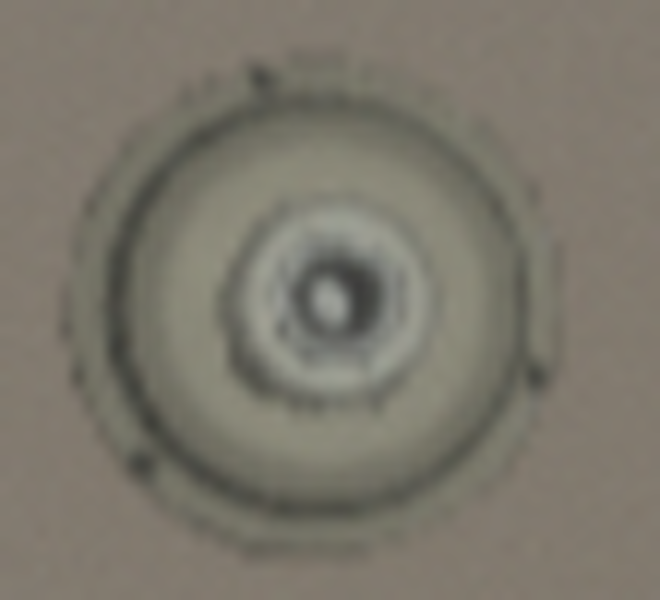

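View pics/s1.png

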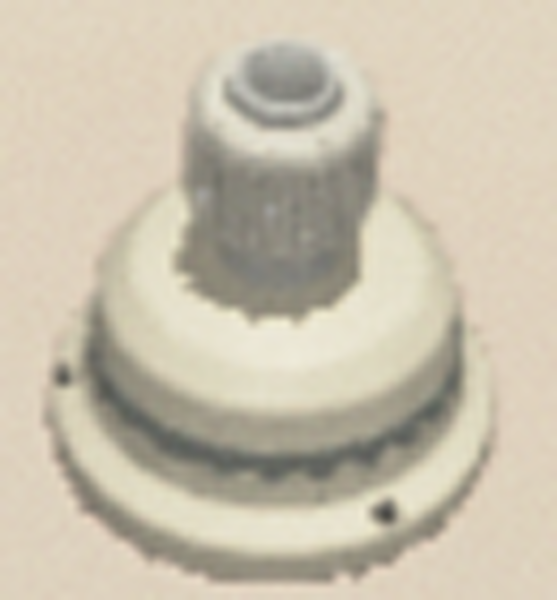

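```bash
cat >> h.py <<'E'
def pose():
    o=robot.get_obs(); return o,np.array(o['tool_pos']),R.from_euler('xyz',o['ee_rot'])
def down(yaw): return R.from_euler('xyz',[np.pi,0,yaw])
def plan(p,yaw,n):
    o,p0,r0=pose(); r1=down(yaw); rv=(r0.inv()*r1).as_rotvec(); out=[]
    for i in range(n):
        r=r0*R.from_rotvec(rv*i/n); d=r.inv().apply((np.array(p)-p0)/n)
        out.append([round(float(v)*1000,1) for v in d]+[round(float(v),2) for v in np.degrees(rv/n)])
    for a in out: print(a)
def st():
    o,p,_=pose(); print('t',round(o['time'],2),'p',p.round(4),'rot',np.round(o['ee_rot'],4),'F',np.round(o['wrist_force'],2),'M',np.round(o['wrist_torque'],3),'w',round(o['width'],4),'j6',round(o['joint_positions'][5],3))
E
python3 - <<'E'
from h import *
plan([.4865,.101,.2],.151,15)
S=snap('scene');T=snap('top');s,t=cam(S),cam(T)
print(atz(t,(357.5,274.4),.097),atz(t,(355.5,274.7),.01),atz(s,(322.6,272.6),.097),tri(t,(357.5,274.4),s,(322.6,272.6)))
E
```

```text
[-21.1, 29.2, 0.4, -0.0, -0.0, 4.33]
[-18.8, 30.7, 0.4, -0.0, -0.0, 4.33]
[-16.4, 32.1, 0.4, -0.0, -0.0, 4.33]
[-14.0, 33.2, 0.4, -0.0, -0.0, 4.33]
[-11.4, 34.2, 0.4, -0.0, -0.0, 4.33]
[-8.8, 34.9, 0.4, -0.0, -0.0, 4.33]
[-6.1, 35.5, 0.4, -0.0, -0.0, 4.33]
[-3.4, 35.9, 0.4, -0.0, -0.0, 4.33]
[-0.7, 36.0, 0.4, -0.0, -0.0, 4.33]
[2.0, 36.0, 0.4, -0.0, -0.0, 4.33]
[4.7, 35.7, 0.4, -0.0, -0.0, 4.33]
[7.4, 35.3, 0.4, -0.0, -0.0, 4.33]
[10.0, 34.6, 0.4, -0.0, -0.0, 4.33]
[12.6, 33.7, 0.4, -0.0, -0.0, 4.33]
[15.1, 32.7, 0.4, -0.0, -0.0, 4.33]
[ 0.50681894 -0.18267444  0.097     ] [ 0.5079052  -0.18271134  0.01      ] [ 0.50749175 -0.18190762  0.097     ] (array([ 0.5067657 , -0.18259096,  0.0978943 ]), np.float64(9.943590937873979e-05))
```

Emit:
{"name": "jog_arm", "arguments": {"series": [{"x": -0.021,"y": 0.029,"rz": 4.3},{"x": -0.019,"y": 0.031,"rz": 4.3},{"x": -0.016,"y": 0.032,"rz": 4.3},{"x": -0.014,"y": 0.033,"rz": 4.3},{"x": -0.011,"y": 0.034,"rz": 4.3},{"x": -0.009,"y": 0.035,"rz": 4.3},{"x": -0.006,"y": 0.0355,"rz": 4.3},{"x": -0.003,"y": 0.036,"rz": 4.3},{"x": -0.001,"y": 0.036,"rz": 4.3},{"x": 0.002,"y": 0.036,"rz": 4.3},{"x": 0.005,"y": 0.036,"rz": 4.3},{"x": 0.007,"y": 0.035,"rz": 4.3}], "claw": 0.6}}

```text
invalid input
```

```bash
python3 - <<'E'
from h import *
st();plan([.4865,.101,.13],.151,5)
E
```

```text
t 1.4 p [0.1551 0.5277 0.2055] rot [ 3.1416e+00 -1.0000e-04  1.2850e+00] F [-0.33 -0.15  0.06] M [ 0.024  0.015 -0.014] w 0.094 j6 -0.103
[-63.2, 87.7, 15.1, -0.0, -0.0, 12.99]
[-41.9, 99.6, 15.1, -0.0, -0.0, 12.99]
[-18.4, 106.5, 15.1, -0.0, -0.0, 12.99]
[6.0, 107.9, 15.1, -0.0, -0.0, 12.99]
[30.1, 103.8, 15.1, -0.0, -0.0, 12.99]
```

Emit:
{"name": "jog_arm", "arguments": {"series": [{"x": -0.021,"y": 0.029,"z": 0,"rx": 0,"ry": 0,"rz": 4.3},{"x": -0.019,"y": 0.031,"z": 0,"rx": 0,"ry": 0,"rz": 4.3},{"x": -0.016,"y": 0.032,"z": 0,"rx": 0,"ry": 0,"rz": 4.3},{"x": -0.014,"y": 0.033,"z": 0,"rx": 0,"ry": 0,"rz": 4.3},{"x": -0.011,"y": 0.034,"z": 0,"rx": 0,"ry": 0,"rz": 4.3},{"x": -0.009,"y": 0.035,"z": 0,"rx": 0,"ry": 0,"rz": 4.3},{"x": -0.006,"y": 0.0355,"z": 0,"rx": 0,"ry": 0,"rz": 4.3},{"x": -0.003,"y": 0.036,"z": 0,"rx": 0,"ry": 0,"rz": 4.3},{"x": -0.001,"y": 0.036,"z": 0,"rx": 0,"ry": 0,"rz": 4.3},{"x": 0.002,"y": 0.036,"z": 0,"rx": 0,"ry": 0,"rz": 4.3},{"x": 0.005,"y": 0.036,"z": 0,"rx": 0,"ry": 0,"rz": 4.3},{"x": 0.007,"y": 0.035,"z": 0,"rx": 0,"ry": 0,"rz": 4.3}], "claw": 0.6}}

```text
time: 2.4
tool_pos: [0.4227, 0.1749, 0.2049]
ee_rot: [-3.139, -0.004, 0.357]
wrist_force: [0.5, 0.1, -0.1]
width: 0.0565
```

```bash
python3 - <<'E'
from h import *
st();plan([.4865,.101,.13],.151,6)
E
```

```text
t 2.4 p [0.4227 0.1749 0.2049] rot [-3.1386 -0.0045  0.3571] F [ 0.51  0.07 -0.11] M [ 0.01   0.062 -0.011] w 0.0565 j6 -0.091
[5.6, 15.3, 12.5, -0.03, -0.04, 1.97]
[6.1, 15.1, 12.5, -0.03, -0.04, 1.97]
[6.6, 14.9, 12.5, -0.03, -0.04, 1.97]
[7.2, 14.6, 12.5, -0.03, -0.04, 1.97]
[7.7, 14.3, 12.5, -0.03, -0.04, 1.97]
[8.2, 14.1, 12.5, -0.03, -0.04, 1.97]
```

Emit:
{"name": "jog_arm", "arguments": {"series": [{"x": 0.0056,"y": 0.0153,"z": 0.0125,"rx": 0,"ry": 0,"rz": 2},{"x": 0.006,"y": 0.015,"z": 0.0125,"rx": 0,"ry": 0,"rz": 2},{"x": 0.0066,"y": 0.015,"z": 0.0125,"rx": 0,"ry": 0,"rz": 2},{"x": 0.007,"y": 0.0146,"z": 0.0125,"rx": 0,"ry": 0,"rz": 2},{"x": 0.0077,"y": 0.0143,"z": 0.0125,"rx": 0,"ry": 0,"rz": 2},{"x": 0.008,"y": 0.014,"z": 0.0125,"rx": 0,"ry": 0,"rz": 2},{"x": 0,"y": 0,"z": 0,"rx": 0,"ry": 0,"rz": 0}]}}

```text
time: 2.98
tool_pos: [0.4932, 0.0891, 0.1294]
ee_rot: [-3.14, -0.011, 0.122]
wrist_force: [0.5, 0.0, -0.8]
width: 0.0565
```

```bash
python3 - <<'E'
from h import *
st();plan([.4865,.101,.09],.151,4)
S=snap('scene','s2.png');T=snap('top','t2.png')
c=lambda f,x,y,w,h,k:cv2.imwrite('pics/c'+f,cv2.resize(cv2.imread('pics/'+f)[y:y+h,x:x+w],None,fx=k,fy=k,interpolation=cv2.INTER_CUBIC))
c('s2.png',150,120,160,160,3.7);c('t2.png',170,220,130,100,6)
E
```

```text
t 2.98 p [0.4932 0.0891 0.1294] rot [-3.1395 -0.0112  0.122 ] F [ 0.47  0.02 -0.8 ] M [-0.08   0.082 -0.024] w 0.0565 j6 -0.058
[-1.4, -3.1, 9.8, -0.03, -0.16, -0.42]
[-1.4, -3.2, 9.9, -0.03, -0.16, -0.42]
[-1.3, -3.2, 9.9, -0.03, -0.16, -0.42]
[-1.3, -3.2, 9.9, -0.03, -0.16, -0.42]
```

View pics/cs2.png

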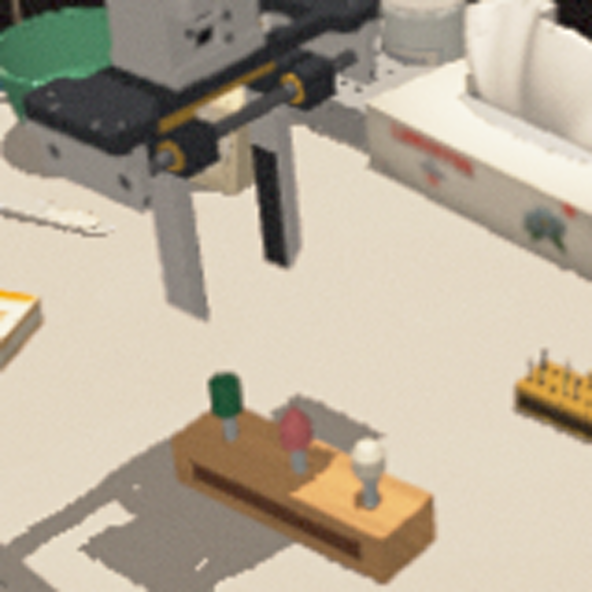

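View pics/ct2.png

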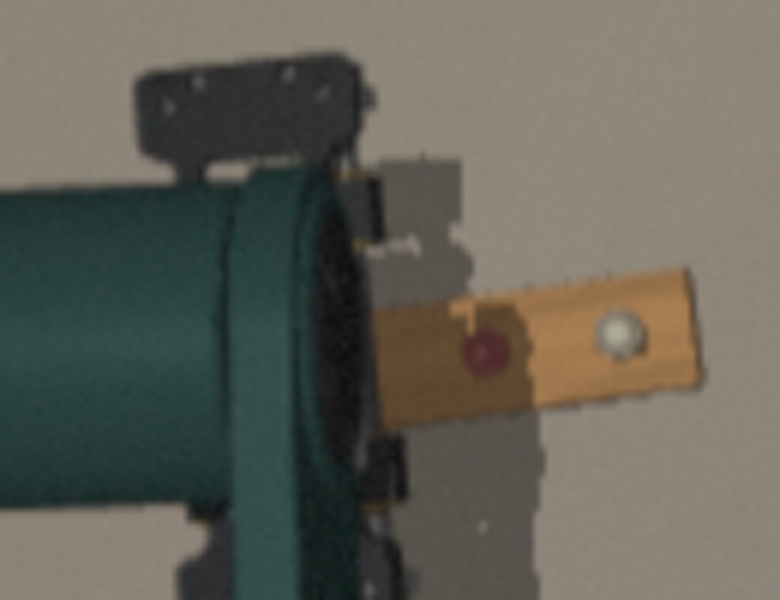

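Scene view: the open fingers straddle above the green head (crop 226,395), and the pads reach nearly to the tips. The arm hides the head in the top view, and the TCP has overshot by about 13 mm, so I'll correct that.

Emit:
{"name": "jog_arm", "arguments": {"series": [{"x": -0.0014,"y": -0.0032,"z": 0.009,"rx": 0,"ry": -0.16,"rz": -0.4},{"x": -0.0014,"y": -0.0032,"z": 0.009,"rx": 0,"ry": -0.16,"rz": -0.4},{"x": -0.0014,"y": -0.0032,"z": 0.009,"rx": 0,"ry": -0.16,"rz": -0.4},{"x": -0.0014,"y": -0.0032,"z": 0.009,"rx": 0,"ry": -0.16,"rz": -0.4},{"x": 0,"y": 0,"z": 0,"rx": 0,"ry": 0,"rz": 0},{"x": 0,"y": 0,"z": 0,"rx": 0,"ry": 0,"rz": 0}]}}

```text
time: 3.58
tool_pos: [0.4849, 0.1083, 0.0956]
ee_rot: [-3.137, -0.007, 0.163]
wrist_force: [0.3, -0.1, 0.4]
width: 0.0566
```

```bash
python3 - <<'E'
from h import *
st();plan([.4865,.101,.0475],.151,6)
S=snap('scene','s3.png')
c=lambda f,x,y,w,h,k:cv2.imwrite('pics/c'+f,cv2.resize(cv2.imread('pics/'+f)[y:y+h,x:x+w],None,fx=k,fy=k,interpolation=cv2.INTER_CUBIC))
c('s3.png',170,170,80,80,7)
E
```

```text
t 3.58 p [0.4849 0.1083 0.0956] rot [-3.137 -0.007  0.163] F [ 0.35 -0.09  0.36] M [-0.048  0.028 -0.056] w 0.0566 j6 -0.062
[0.0, 1.3, 8.0, -0.04, -0.07, 0.11]
[0.0, 1.3, 8.0, -0.04, -0.07, 0.11]
[0.0, 1.3, 8.0, -0.04, -0.07, 0.11]
[0.0, 1.3, 8.0, -0.04, -0.07, 0.11]
[0.1, 1.3, 8.0, -0.04, -0.07, 0.11]
[0.1, 1.2, 8.0, -0.04, -0.07, 0.11]
```

View pics/cs3.png

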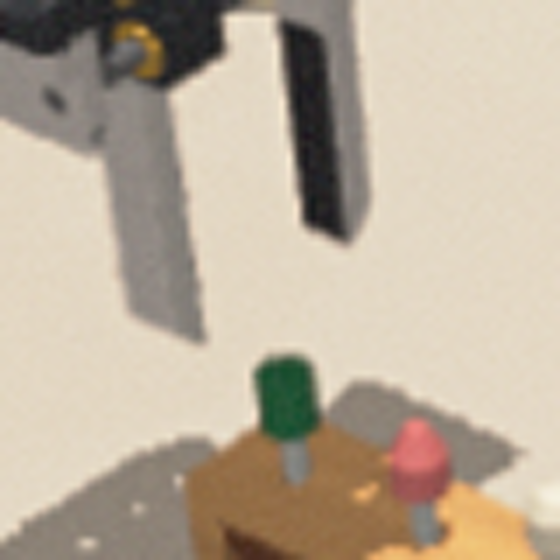

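Emit:
{"name": "jog_arm", "arguments": {"series": [{"x": 0,"y": 0.0025,"z": 0.004,"rx": -0.1,"ry": -0.2,"rz": 0.3},{"x": 0,"y": 0.0025,"z": 0.006,"rx": 0,"ry": 0,"rz": 0},{"x": 0,"y": 0,"z": 0.005,"rx": 0,"ry": 0,"rz": 0},{"x": 0,"y": 0,"z": 0.002,"rx": 0,"ry": 0,"rz": 0},{"x": 0,"y": 0,"z": 0,"rx": 0,"ry": 0,"rz": 0}]}}

```text
time: 4.05
tool_pos: [0.4865, 0.1028, 0.0777]
ee_rot: [-3.139, -0.005, 0.157]
wrist_force: [-0.2, -0.5, 0.3]
width: 0.0563
```

```bash
python3 - <<'E'
from h import *
st();plan([.4865,.101,.0475],.151,6)
E
```

```text
t 4.05 p [0.4865 0.1028 0.0777] rot [-3.1393 -0.0049  0.1571] F [-0.21 -0.5   0.35] M [-0.108  0.077  0.035] w 0.0563 j6 -0.065
[-0.1, 0.3, 5.0, -0.02, -0.05, 0.06]
[-0.1, 0.3, 5.0, -0.02, -0.05, 0.06]
[-0.1, 0.3, 5.0, -0.02, -0.05, 0.06]
[-0.1, 0.3, 5.0, -0.02, -0.05, 0.06]
[-0.1, 0.3, 5.0, -0.02, -0.05, 0.06]
[-0.1, 0.3, 5.0, -0.02, -0.05, 0.06]
```

Emit:
{"name": "jog_arm", "arguments": {"series": [{"x": 0,"y": 0.001,"z": 0.005,"rx": 0,"ry": -0.1,"rz": 0.2},{"x": 0,"y": 0.001,"z": 0.006,"rx": 0,"ry": -0.1,"rz": 0},{"x": 0,"y": 0,"z": 0.006,"rx": 0,"ry": 0,"rz": 0},{"x": 0,"y": 0,"z": 0.006,"rx": 0,"ry": 0,"rz": 0},{"x": 0,"y": 0,"z": 0.004,"rx": 0,"ry": 0,"rz": 0},{"x": 0,"y": 0,"z": 0.002,"rx": 0,"ry": 0,"rz": 0},{"x": 0,"y": 0,"z": 0,"rx": 0,"ry": 0,"rz": 0}]}}

```text
time: 4.63
tool_pos: [0.4868, 0.1002, 0.045]
ee_rot: [-3.139, -0.0, 0.152]
wrist_force: [-0.4, 0.5, -0.3]
width: 0.0565
```

```bash
python3 - <<'E'
from h import *
st();plan([.4865,.101,.0475],.151,1)
S=snap('scene','s4.png')
print([(r['bbox'],r['p']) for r in cams.look_for('point_green',S)[:2]])
c=lambda f,x,y,w,h,k:cv2.imwrite('pics/c'+f,cv2.resize(cv2.imread('pics/'+f)[y:y+h,x:x+w],None,fx=k,fy=k,interpolation=cv2.INTER_CUBIC))
c('s4.png',170,170,80,80,7)
E
```

```text
t 4.63 p [0.4868 0.1002 0.045 ] rot [-3.1392e+00 -1.0000e-04  1.5230e-01] F [-0.41  0.48 -0.26] M [-0.012  0.088  0.019] w 0.0565 j6 -0.066
[-0.2, -0.9, -2.4, -0.14, -0.0, 0.07]
[([205.1, 222.3, 12.5, 14.0], 0.69), ([317.7, 267.2, 11.3, 32.3], 0.45)]
```

View pics/cs4.png

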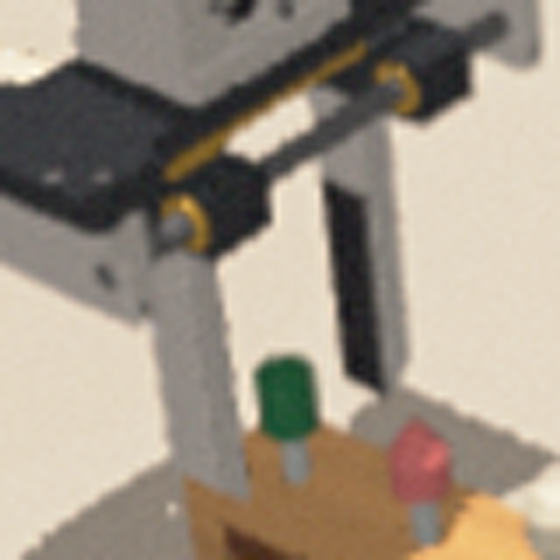

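The fingertips (crop 215,490 and 365,385) are symmetric about the base of the green head at (289,436). I'll raise 2.5 mm and close.

Emit:
{"name": "jog_arm", "arguments": {"series": [{"x": 0,"y": -0.0008,"z": -0.0025,"rx": -0.1,"ry": 0,"rz": 0},{"x": 0,"y": 0,"z": 0,"rx": 0,"ry": 0,"rz": 0},{"x": 0,"y": 0,"z": 0,"rx": 0,"ry": 0,"rz": 0},{"x": 0,"y": 0,"z": 0,"rx": 0,"ry": 0,"rz": 0}]}}

```text
time: 5.07
tool_pos: [0.488, 0.1014, 0.0498]
ee_rot: [-3.141, -0.004, 0.153]
wrist_force: [0.3, -0.5, -0.4]
width: 0.0566
```

Emit:
{"name": "jog_arm", "arguments": {"series": [{"x": 0,"y": 0,"z": 0,"rx": 0,"ry": 0,"rz": 0},{"x": 0,"y": 0,"z": 0,"rx": 0,"ry": 0,"rz": 0},{"x": 0,"y": 0,"z": 0,"rx": 0,"ry": 0,"rz": 0},{"x": 0,"y": 0,"z": 0,"rx": 0,"ry": 0,"rz": 0},{"x": 0,"y": 0,"z": 0,"rx": 0,"ry": 0,"rz": 0},{"x": 0,"y": 0,"z": 0,"rx": 0,"ry": 0,"rz": 0},{"x": 0,"y": 0,"z": 0,"rx": 0,"ry": 0,"rz": 0},{"x": 0,"y": 0,"z": 0,"rx": 0,"ry": 0,"rz": 0}], "claw": 0.0}}

```text
time: 5.73
tool_pos: [0.488, 0.1014, 0.0504]
ee_rot: [-3.141, -0.004, 0.153]
wrist_force: [0.0, -1.1, 0.5]
width: 0.0171
```

```bash
python3 - <<'E'
from h import *
st()
E
```

```text
t 5.73 p [0.488  0.1014 0.0504] rot [-3.1414 -0.004   0.1526] F [ 0.02 -1.07  0.55] M [-0.082  0.124 -0.002] w 0.0171 j6 -0.062
```

Emit:
{"name": "jog_arm", "arguments": {"series": [{"x": 0,"y": 0,"z": -0.005,"rx": 0,"ry": 0,"rz": 0},{"x": 0,"y": 0,"z": -0.008,"rx": 0,"ry": 0,"rz": 0},{"x": 0,"y": 0,"z": -0.01,"rx": 0,"ry": 0,"rz": 0},{"x": 0,"y": 0,"z": -0.015,"rx": 0,"ry": 0,"rz": 0},{"x": 0,"y": 0,"z": -0.02,"rx": 0,"ry": 0,"rz": 0},{"x": 0,"y": 0,"z": -0.02,"rx": 0,"ry": 0,"rz": 0},{"x": 0,"y": 0,"z": -0.015,"rx": 0,"ry": 0,"rz": 0},{"x": 0,"y": 0,"z": -0.01,"rx": 0,"ry": 0,"rz": 0},{"x": 0,"y": 0,"z": -0.005,"rx": 0,"ry": 0,"rz": 0},{"x": 0,"y": 0,"z": 0,"rx": 0,"ry": 0,"rz": 0}]}}

```text
time: 6.57
tool_pos: [0.4879, 0.1013, 0.1699]
ee_rot: [-3.142, -0.008, 0.153]
wrist_force: [0.4, 0.2, -1.0]
width: 0.0174
```

```bash
python3 - <<'E'
from h import *
st();plan([.507,-.1825,.165],.151,10)
S=snap('scene','s5.png')
c=lambda f,x,y,w,h,k:cv2.imwrite('pics/c'+f,cv2.resize(cv2.imread('pics/'+f)[y:y+h,x:x+w],None,fx=k,fy=k,interpolation=cv2.INTER_CUBIC))
c('s5.png',160,130,120,140,4)
E
```

```text
t 6.57 p [0.4879 0.1013 0.1699] rot [-3.1416 -0.0082  0.1525] F [ 0.37  0.25 -0.96] M [-0.053  0.003  0.022] w 0.0174 j6 -0.062
[-2.4, 28.3, 0.5, -0.0, -0.05, 0.01]
[-2.4, 28.3, 0.5, -0.0, -0.05, 0.01]
[-2.4, 28.3, 0.5, -0.0, -0.05, 0.01]
[-2.4, 28.3, 0.5, -0.0, -0.05, 0.01]
[-2.4, 28.3, 0.5, -0.0, -0.05, 0.01]
[-2.4, 28.3, 0.5, -0.0, -0.05, 0.01]
[-2.4, 28.3, 0.5, -0.0, -0.05, 0.01]
[-2.4, 28.3, 0.5, -0.0, -0.05, 0.01]
[-2.4, 28.3, 0.5, -0.0, -0.05, 0.01]
[-2.4, 28.3, 0.5, -0.0, -0.05, 0.01]
```

View pics/cs5.png

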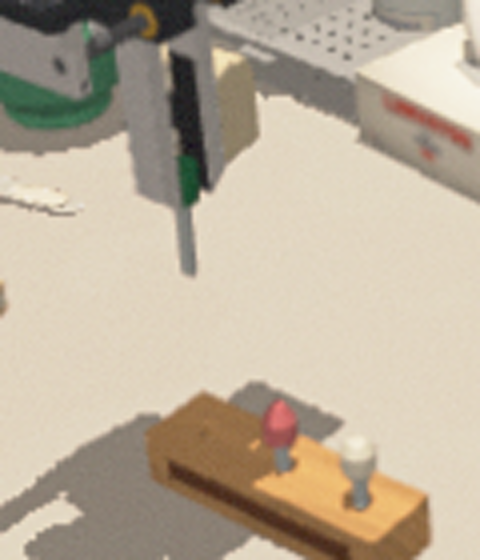

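The point is held upright with its tip at crop (190,272). The other two points are undisturbed. Moving to the spindle.

Emit:
{"name": "jog_arm", "arguments": {"series": [{"x": -0.001,"y": 0.012,"z": 0,"rx": 0,"ry": 0,"rz": 0},{"x": -0.002,"y": 0.022,"z": 0,"rx": 0,"ry": -0.1,"rz": 0},{"x": -0.0025,"y": 0.03,"z": 0,"rx": 0,"ry": -0.1,"rz": 0},{"x": -0.0025,"y": 0.03,"z": 0,"rx": 0,"ry": -0.1,"rz": 0},{"x": -0.0025,"y": 0.03,"z": 0,"rx": 0,"ry": -0.1,"rz": 0},{"x": -0.0025,"y": 0.03,"z": 0,"rx": 0,"ry": -0.1,"rz": 0},{"x": -0.0025,"y": 0.03,"z": 0,"rx": 0,"ry": 0,"rz": 0},{"x": -0.0025,"y": 0.03,"z": 0,"rx": 0,"ry": 0,"rz": 0},{"x": -0.002,"y": 0.028,"z": 0,"rx": 0,"ry": 0,"rz": 0},{"x": -0.002,"y": 0.018,"z": 0,"rx": 0,"ry": 0,"rz": 0},{"x": -0.001,"y": 0.009,"z": 0,"rx": 0,"ry": 0,"rz": 0},{"x": 0,"y": 0.003,"z": 0,"rx": 0,"ry": 0,"rz": 0}]}}

```text
time: 7.62
tool_pos: [0.4966, -0.1888, 0.1519]
ee_rot: [-3.132, 0.03, 0.155]
wrist_force: [-0.3, 0.5, -0.1]
width: 0.0171
```

```bash
python3 - <<'E'
from h import *
st();plan([.507,-.1825,.16],.151,3)
E
```

```text
t 7.62 p [ 0.4966 -0.1888  0.1519] rot [-3.1323  0.0304  0.1552] F [-0.34  0.5  -0.06] M [0.037 0.024 0.029] w 0.0171 j6 -0.619
[3.7, -1.6, -2.8, -0.18, 0.58, 0.08]
[3.7, -1.6, -2.8, -0.18, 0.58, 0.08]
[3.7, -1.6, -2.7, -0.18, 0.58, 0.08]
```

Emit:
{"name": "jog_arm", "arguments": {"series": [{"x": 0.003,"y": -0.001,"z": -0.003,"rx": -0.2,"ry": 0.6,"rz": 0.1},{"x": 0.003,"y": -0.001,"z": -0.003,"rx": -0.2,"ry": 0.6,"rz": 0.1},{"x": 0.002,"y": -0.001,"z": -0.002,"rx": -0.1,"ry": 0.4,"rz": 0},{"x": 0,"y": 0,"z": 0,"rx": 0,"ry": 0,"rz": 0},{"x": 0,"y": 0,"z": 0,"rx": 0,"ry": 0,"rz": 0}]}}

```text
time: 8.03
tool_pos: [0.5038, -0.1812, 0.1586]
ee_rot: [-3.138, 0.002, 0.154]
wrist_force: [-0.5, 0.1, -0.7]
width: 0.017
```

```bash
python3 - <<'E'
from h import *
st();plan([.507,-.1825,.16],.151,2)
S=snap('scene','s6.png');T=snap('top','t6.png')
c=lambda f,x,y,w,h,k:cv2.imwrite('pics/c'+f,cv2.resize(cv2.imread('pics/'+f)[y:y+h,x:x+w],None,fx=k,fy=k,interpolation=cv2.INTER_CUBIC))
c('s6.png',275,220,90,75,8);c('t6.png',300,220,100,100,6)
E
```

```text
t 8.03 p [ 0.5038 -0.1812  0.1586] rot [-3.1379e+00  2.5000e-03  1.5380e-01] F [-0.52  0.09 -0.69] M [-0.035  0.062  0.057] w 0.017 j6 -0.606
[1.5, 0.9, -0.7, -0.11, 0.07, 0.08]
[1.5, 0.9, -0.7, -0.11, 0.07, 0.08]
```

View pics/cs6.png

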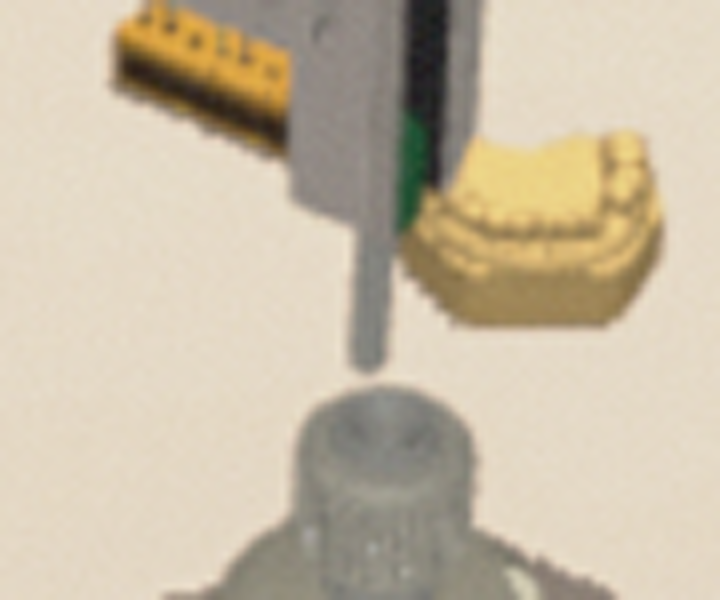

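View pics/ct6.png

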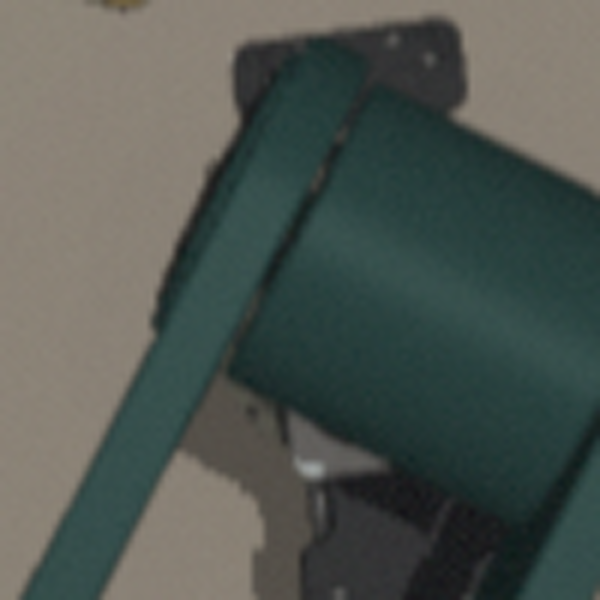

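Scene view: shank tip at (321,266), mouth centre at about (323,273), so the tip sits slightly left of the axis. The top view is blocked.

```bash
python3 - <<'E'
from h import *
s=cam(snap('scene'))
o,p,r=pose()
print(p)
tip=p+r.apply([0,0,.0444]); print(tip,proj(s,tip),'meas',368/8+275-.5,366/8+220-.5)
print('head/body',proj(s,p))
for P in([.507,-.1825,.097],): 
  print(proj(s,P),'meas',388/8+275-.5, 425/8+220-.5)
for d in np.eye(3)*.001: print((proj(s,tip+d)-proj(s,tip)))
E
```

```text
[ 0.50378459 -0.18165449  0.15849065]
[ 0.50363782 -0.18151435  0.11409112] [321.18169784 265.93217559] meas 320.5 265.25
head/body [322.0828083  245.08207364]
[322.66636889 272.9030328 ] meas 323.0 272.625
[ 0.40283367 -0.28471536]
[-0.44636747 -0.27447987]
[ 0.01693594 -0.454349  ]
```

```bash
python3 - <<'E'
from h import *
st();plan([.5074,-.1829,.1495],.151,3)
E
```

```text
t 8.18 p [ 0.5038 -0.1817  0.1585] rot [-3.138e+00  2.800e-03  1.532e-01] F [ 0.21 -0.33 -0.86] M [-0.061  0.048 -0.002] w 0.0172 j6 -0.606
[1.1, 0.6, 3.0, -0.07, 0.05, 0.04]
[1.1, 0.6, 3.0, -0.07, 0.05, 0.04]
[1.1, 0.6, 3.0, -0.07, 0.05, 0.04]
```

Emit:
{"name": "jog_arm", "arguments": {"series": [{"x": 0.0015,"y": 0.0008,"z": 0.002,"rx": -0.1,"ry": 0.1,"rz": 0.1},{"x": 0.0013,"y": 0.0007,"z": 0.002,"rx": -0.1,"ry": 0.1,"rz": 0},{"x": 0.0007,"y": 0.0003,"z": 0.002,"rx": 0,"ry": 0,"rz": 0},{"x": 0,"y": 0,"z": 0.001,"rx": 0,"ry": 0,"rz": 0},{"x": 0,"y": 0,"z": 0,"rx": 0,"ry": 0,"rz": 0},{"x": 0,"y": 0,"z": 0,"rx": 0,"ry": 0,"rz": 0}]}}

```text
time: 8.68
tool_pos: [0.5079, -0.1823, 0.1504]
ee_rot: [-3.141, -0.001, 0.152]
wrist_force: [-0.2, -0.2, 0.2]
width: 0.0175
```

```bash
python3 - <<'E'
from h import *
st();plan([.5074,-.1829,.1435],.151,1)
S=snap('scene','s7.png')
c=lambda f,x,y,w,h,k:cv2.imwrite('pics/c'+f,cv2.resize(cv2.imread('pics/'+f)[y:y+h,x:x+w],None,fx=k,fy=k,interpolation=cv2.INTER_CUBIC))
c('s7.png',290,235,70,60,10)
E
```

```text
t 8.68 p [ 0.5079 -0.1823  0.1504] rot [-3.1415e+00 -5.0000e-04  1.5240e-01] F [-0.18 -0.18  0.22] M [-0.002  0.056 -0.017] w 0.0175 j6 -0.602
[-0.6, 0.5, 6.9, -0.01, -0.03, 0.08]
```

View pics/cs7.png

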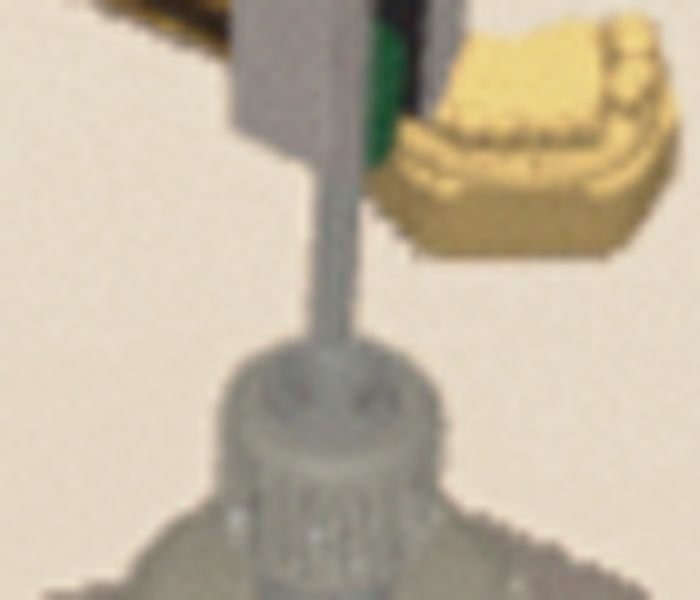

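Emit:
{"name": "jog_arm", "arguments": {"series": [{"x": 0,"y": 0,"z": 0.0025,"rx": 0,"ry": 0,"rz": 0},{"x": 0,"y": 0,"z": 0.0025,"rx": 0,"ry": 0,"rz": 0},{"x": 0,"y": 0,"z": 0.0025,"rx": 0,"ry": 0,"rz": 0},{"x": 0,"y": 0,"z": 0.0015,"rx": 0,"ry": 0,"rz": 0},{"x": 0,"y": 0,"z": 0,"rx": 0,"ry": 0,"rz": 0}]}}

```text
time: 9.15
tool_pos: [0.5078, -0.1826, 0.1404]
ee_rot: [-3.142, -0.0, 0.152]
wrist_force: [0.6, 0.6, -0.6]
width: 0.0175
```

```bash
python3 - <<'E'
from h import *
st();plan([.5074,-.1829,.1375],.151,1)
E
```

```text
t 9.15 p [ 0.5078 -0.1826  0.1404] rot [-3.1415e+00 -4.0000e-04  1.5190e-01] F [ 0.59  0.61 -0.61] M [-0.053  0.052  0.002] w 0.0175 j6 -0.602
[-0.4, 0.3, 2.9, -0.0, -0.02, 0.05]
```

Emit:
{"name": "jog_arm", "arguments": {"series": [{"x": 0,"y": 0,"z": 0.001,"rx": 0,"ry": 0,"rz": 0},{"x": 0,"y": 0,"z": 0.001,"rx": 0,"ry": 0,"rz": 0},{"x": 0,"y": 0,"z": 0.001,"rx": 0,"ry": 0,"rz": 0},{"x": 0,"y": 0,"z": 0,"rx": 0,"ry": 0,"rz": 0}]}}

```text
time: 9.48
tool_pos: [0.5077, -0.1825, 0.1369]
ee_rot: [-3.141, -0.0, 0.152]
wrist_force: [0.1, -0.2, 0.1]
width: 0.0174
```

Emit:
{"name": "jog_arm", "arguments": {"series": [{"x": 0,"y": 0,"z": 0.001,"rx": 0,"ry": 0,"rz": 0},{"x": 0,"y": 0,"z": 0.001,"rx": 0,"ry": 0,"rz": 0},{"x": 0,"y": 0,"z": 0,"rx": 0,"ry": 0,"rz": 0}]}}

```text
time: 9.73
tool_pos: [0.5078, -0.1826, 0.1349]
ee_rot: [-3.142, -0.001, 0.152]
wrist_force: [0.4, 0.3, -0.2]
width: 0.0177
```

```bash
python3 - <<'E'
from h import *
st()
E
```

```text
t 9.73 p [ 0.5078 -0.1826  0.1349] rot [-3.1416e+00 -6.0000e-04  1.5200e-01] F [ 0.43  0.31 -0.16] M [-0.045  0.071 -0.003] w 0.0177 j6 -0.602
```

Emit:
{"name": "jog_arm", "arguments": {"series": [{"x": 0,"y": 0,"z": 0.001,"rx": 0,"ry": 0,"rz": 0},{"x": 0,"y": 0,"z": 0.001,"rx": 0,"ry": 0,"rz": 0},{"x": 0,"y": 0,"z": 0,"rx": 0,"ry": 0,"rz": 0}]}}

```text
time: 9.98
tool_pos: [0.508, -0.1826, 0.1328]
ee_rot: [3.141, -0.001, 0.152]
wrist_force: [0.3, 0.1, -0.1]
width: 0.0172
```

Emit:
{"name": "jog_arm", "arguments": {"series": [{"x": 0,"y": 0,"z": 0.001,"rx": 0,"ry": 0,"rz": 0},{"x": 0,"y": 0,"z": 0.001,"rx": 0,"ry": 0,"rz": 0},{"x": 0,"y": 0,"z": 0,"rx": 0,"ry": 0,"rz": 0}]}}

```text
time: 10.23
tool_pos: [0.5083, -0.1826, 0.1308]
ee_rot: [3.141, -0.002, 0.152]
wrist_force: [-0.5, 0.3, -0.4]
width: 0.0172
```

```bash
python3 - <<'E'
from h import *
st()
E
```

```text
t 10.23 p [ 0.5083 -0.1826  0.1308] rot [ 3.1413e+00 -1.7000e-03  1.5200e-01] F [-0.46  0.31 -0.42] M [-0.062  0.05   0.027] w 0.0172 j6 -0.602
```

Emit:
{"name": "jog_arm", "arguments": {"series": [{"x": 0,"y": 0,"z": 0.0015,"rx": 0,"ry": 0,"rz": 0},{"x": 0,"y": 0,"z": 0.0015,"rx": 0,"ry": -0.05,"rz": 0},{"x": 0,"y": 0,"z": 0.0015,"rx": 0,"ry": -0.05,"rz": 0},{"x": 0,"y": 0,"z": 0.0015,"rx": 0,"ry": 0,"rz": 0},{"x": 0,"y": 0,"z": 0,"rx": 0,"ry": 0,"rz": 0}]}}

```text
time: 10.65
tool_pos: [0.5082, -0.1826, 0.124]
ee_rot: [3.141, 0.001, 0.152]
wrist_force: [0.8, -0.2, -0.7]
width: 0.0172
```

```bash
python3 - <<'E'
from h import *
st()
S=snap('scene','s8.png')
c=lambda f,x,y,w,h,k:cv2.imwrite('pics/c'+f,cv2.resize(cv2.imread('pics/'+f)[y:y+h,x:x+w],None,fx=k,fy=k,interpolation=cv2.INTER_CUBIC))
c('s8.png',290,235,70,60,10)
E
```

```text
t 10.65 p [ 0.5082 -0.1826  0.124 ] rot [3.1413e+00 5.0000e-04 1.5200e-01] F [ 0.76 -0.18 -0.68] M [-0.09   0.041 -0.018] w 0.0172 j6 -0.602
```

View pics/cs8.png

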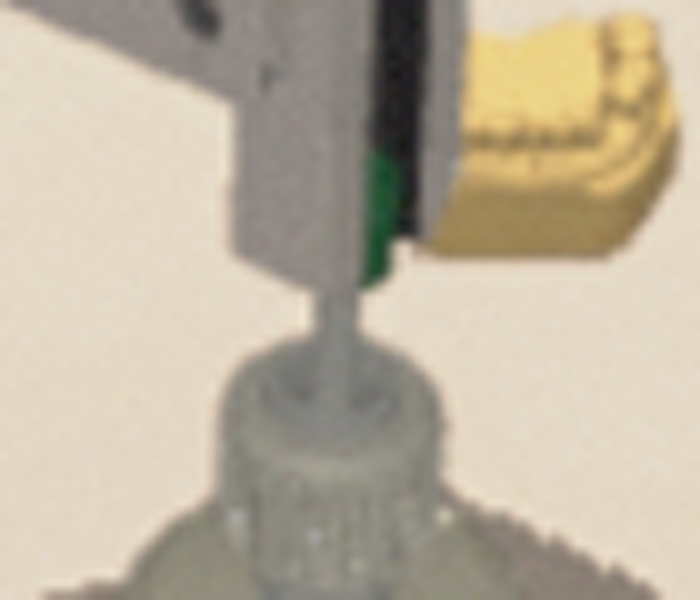

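The shank has entered the bore with no side load. Pushing past the balls.

Emit:
{"name": "jog_arm", "arguments": {"series": [{"x": 0,"y": 0,"z": 0.0015,"rx": 0,"ry": 0,"rz": 0},{"x": 0,"y": 0,"z": 0.0015,"rx": 0,"ry": 0,"rz": 0},{"x": 0,"y": 0,"z": 0.0015,"rx": 0,"ry": 0,"rz": 0},{"x": 0,"y": 0,"z": 0.0015,"rx": 0,"ry": 0,"rz": 0}]}}

```text
time: 11.03
tool_pos: [0.5083, -0.1827, 0.118]
ee_rot: [3.141, 0.0, 0.152]
wrist_force: [0.6, -0.2, -0.3]
width: 0.0171
```

Emit:
{"name": "jog_arm", "arguments": {"series": [{"x": 0,"y": 0,"z": 0.0015,"rx": 0,"ry": 0,"rz": 0},{"x": 0,"y": 0,"z": 0.0015,"rx": 0,"ry": 0,"rz": 0},{"x": 0,"y": 0,"z": 0.0015,"rx": 0,"ry": 0,"rz": 0}]}}

```text
time: 11.28
tool_pos: [0.5092, -0.1827, 0.1145]
ee_rot: [3.14, -0.002, 0.152]
wrist_force: [-0.3, 0.8, 1.2]
width: 0.0172
```

```bash
python3 - <<'E'
from h import *
st()
E
```

```text
t 11.28 p [ 0.5092 -0.1827  0.1145] rot [ 3.1402e+00 -2.5000e-03  1.5210e-01] F [-0.26  0.76  1.23] M [ 0.032  0.057 -0.006] w 0.0172 j6 -0.602
```

Emit:
{"name": "jog_arm", "arguments": {"series": [{"x": -0.0004,"y": 0,"z": 0.0015,"rx": 0,"ry": 0,"rz": 0},{"x": -0.0004,"y": 0,"z": 0.0015,"rx": 0,"ry": -0.1,"rz": 0},{"x": 0,"y": 0,"z": 0.0015,"rx": 0,"ry": 0,"rz": 0}]}}

```text
time: 11.53
tool_pos: [0.509, -0.1828, 0.1106]
ee_rot: [3.14, -0.003, 0.152]
wrist_force: [-0.6, 1.4, 2.0]
width: 0.0174
```

```bash
python3 - <<'E'
from h import *
st()
E
```

```text
t 11.53 p [ 0.509  -0.1828  0.1106] rot [ 3.1396e+00 -2.5000e-03  1.5230e-01] F [-0.63  1.36  2.03] M [0.094 0.008 0.007] w 0.0174 j6 -0.602
```

Emit:
{"name": "jog_arm", "arguments": {"series": [{"x": -0.0003,"y": 0,"z": 0.0015,"rx": 0,"ry": 0,"rz": 0},{"x": -0.0003,"y": 0,"z": 0.0015,"rx": 0,"ry": -0.1,"rz": 0}]}}

```text
time: 11.7
tool_pos: [0.5087, -0.1828, 0.1076]
ee_rot: [3.139, -0.002, 0.152]
wrist_force: [1.5, 1.1, 2.3]
width: 0.0175
```

Emit:
{"name": "jog_arm", "arguments": {"series": [{"x": -0.0002,"y": 0,"z": 0.0015,"rx": 0,"ry": 0,"rz": 0}]}}

```text
time: 11.78
tool_pos: [0.5087, -0.1828, 0.106]
ee_rot: [3.139, -0.002, 0.152]
wrist_force: [0.6, 1.0, 1.8]
width: 0.017
```

Emit:
{"name": "jog_arm", "arguments": {"series": [{"x": 0,"y": 0,"z": 0.0012,"rx": 0,"ry": 0,"rz": 0}]}}

```text
time: 11.87
tool_pos: [0.5087, -0.1828, 0.1046]
ee_rot: [3.139, -0.002, 0.152]
wrist_force: [-0.8, -0.3, 1.9]
width: 0.0171
```

```bash
python3 - <<'E'
from h import *
st()
E
```

```text
t 11.87 p [ 0.5087 -0.1828  0.1046] rot [ 3.1395e+00 -2.0000e-03  1.5240e-01] F [-0.84 -0.34  1.94] M [ 0.118  0.033 -0.043] w 0.0171 j6 -0.602
```

Emit:
{"name": "jog_arm", "arguments": {"series": [{"x": 0,"y": 0,"z": 0.0008,"rx": 0,"ry": 0,"rz": 0}]}}

```text
time: 11.95
tool_pos: [0.5088, -0.1829, 0.1041]
ee_rot: [3.139, -0.002, 0.152]
wrist_force: [-1.0, 2.0, 6.5]
width: 0.0172
```

Emit:
{"name": "jog_arm", "arguments": {"series": [{"x": 0,"y": 0,"z": 0.0008,"rx": 0,"ry": 0,"rz": 0}]}}

```text
time: 12.03
tool_pos: [0.5089, -0.183, 0.1041]
ee_rot: [3.139, -0.002, 0.152]
wrist_force: [-0.9, 1.8, 6.3]
width: 0.0173
```

Emit:
{"name": "jog_arm", "arguments": {"series": [{"x": 0,"y": 0,"z": 0.0008,"rx": 0,"ry": 0,"rz": 0}]}}

```text
time: 12.12
tool_pos: [0.5088, -0.1831, 0.1041]
ee_rot: [3.138, -0.003, 0.152]
wrist_force: [-0.5, 1.4, 5.6]
width: 0.0173
```

Emit:
{"name": "jog_arm", "arguments": {"series": [{"x": 0,"y": 0,"z": 0.0016,"rx": 0,"ry": 0,"rz": 0}]}}

```text
time: 12.2
tool_pos: [0.509, -0.1833, 0.104]
ee_rot: [3.138, -0.003, 0.152]
wrist_force: [-1.9, 2.2, 10.6]
width: 0.0173
```

Emit:
{"name": "jog_arm", "arguments": {"series": [{"x": 0,"y": 0,"z": 0.0016,"rx": 0,"ry": 0,"rz": 0}]}}

```text
time: 12.28
tool_pos: [0.509, -0.1834, 0.104]
ee_rot: [3.137, -0.004, 0.152]
wrist_force: [-1.9, 2.0, 8.9]
width: 0.0172
```

```bash
python3 - <<'E'
from h import *
st()
S=snap('scene','s9.png')
c=lambda f,x,y,w,h,k:cv2.imwrite('pics/c'+f,cv2.resize(cv2.imread('pics/'+f)[y:y+h,x:x+w],None,fx=k,fy=k,interpolation=cv2.INTER_CUBIC))
c('s9.png',290,235,70,60,10)
E
```

```text
t 12.28 p [ 0.509  -0.1834  0.104 ] rot [ 3.137  -0.0037  0.1525] F [-1.89  2.02  8.93] M [0.307 0.607 0.041] w 0.0172 j6 -0.602
```

View pics/cs9.png

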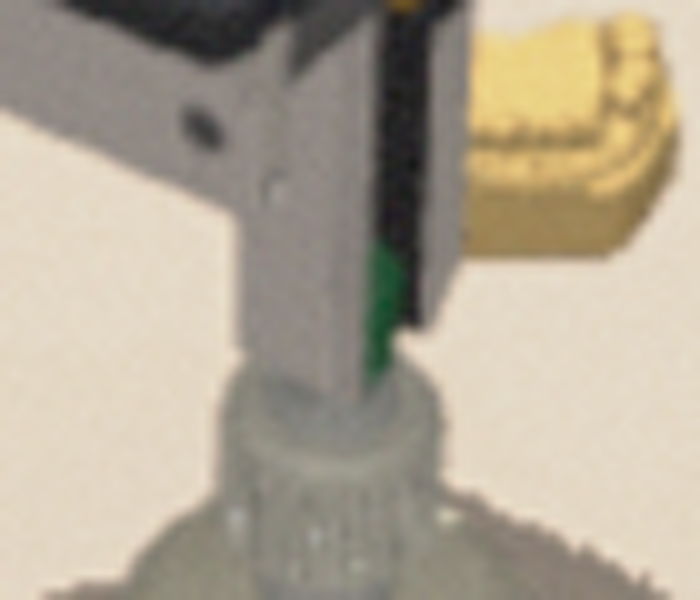

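Seated: the stop was sharp at TCP z = 0.104, against 0.1044 predicted, and the head is about 5 mm above the nose. Release and go down to the nut.

Emit:
{"name": "jog_arm", "arguments": {"series": [{"x": 0,"y": 0,"z": 0,"rx": 0,"ry": 0,"rz": 0},{"x": 0,"y": 0,"z": 0,"rx": 0,"ry": 0,"rz": 0},{"x": 0,"y": 0,"z": 0,"rx": 0,"ry": 0,"rz": 0},{"x": 0,"y": 0,"z": 0,"rx": 0,"ry": 0,"rz": 0},{"x": 0,"y": 0,"z": 0,"rx": 0,"ry": 0,"rz": 0},{"x": 0,"y": 0,"z": 0,"rx": 0,"ry": 0,"rz": 0},{"x": 0,"y": 0,"z": 0,"rx": 0,"ry": 0,"rz": 0},{"x": 0,"y": 0,"z": 0,"rx": 0,"ry": 0,"rz": 0}], "claw": 0.64}}

```text
time: 13.0
tool_pos: [0.5068, -0.1836, 0.1008]
ee_rot: [3.138, 0.002, 0.152]
wrist_force: [0.5, -0.5, 0.1]
width: 0.0599
```

```bash
python3 - <<'E'
from h import *
st();plan([.508,-.1828,.060],.151,8)
S=snap('scene','s10.png')
c=lambda f,x,y,w,h,k:cv2.imwrite('pics/c'+f,cv2.resize(cv2.imread('pics/'+f)[y:y+h,x:x+w],None,fx=k,fy=k,interpolation=cv2.INTER_CUBIC))
c('s10.png',280,225,80,70,8)
E
```

```text
t 13.0 p [ 0.5068 -0.1836  0.1008] rot [3.1383e+00 2.3000e-03 1.5200e-01] F [ 0.5  -0.5   0.12] M [-0.05   0.037  0.009] w 0.0599 j6 -0.602
[0.2, -0.1, 5.1, 0.02, 0.02, 0.01]
[0.2, -0.1, 5.1, 0.02, 0.02, 0.01]
[0.2, -0.1, 5.1, 0.02, 0.02, 0.01]
[0.2, -0.1, 5.1, 0.02, 0.02, 0.01]
[0.2, -0.1, 5.1, 0.02, 0.02, 0.01]
[0.2, -0.1, 5.1, 0.02, 0.02, 0.01]
[0.2, -0.1, 5.1, 0.02, 0.02, 0.01]
[0.2, -0.1, 5.1, 0.02, 0.02, 0.01]
```

View pics/cs10.png

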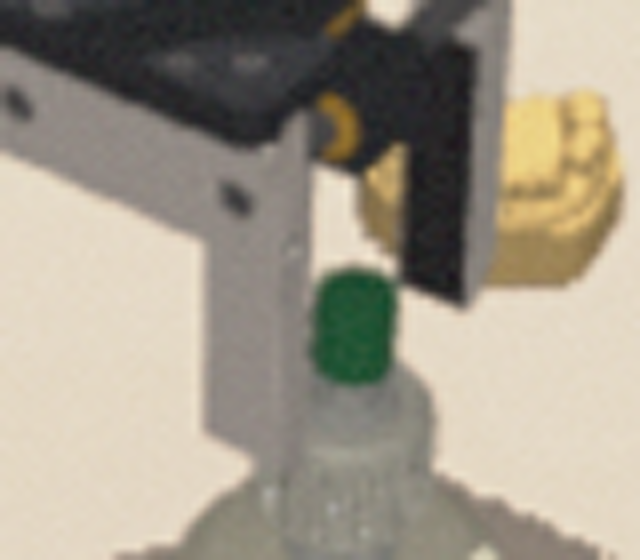

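The green head stands upright and seated, crop (355,325), clear of the fingers. Descending.

Emit:
{"name": "jog_arm", "arguments": {"series": [{"x": 0.0003,"y": -0.0002,"z": 0.005,"rx": 0,"ry": 0,"rz": 0},{"x": 0.0003,"y": -0.0002,"z": 0.005,"rx": 0.1,"ry": 0.1,"rz": 0},{"x": 0.0003,"y": 0,"z": 0.005,"rx": 0,"ry": 0,"rz": 0},{"x": 0.0003,"y": 0,"z": 0.005,"rx": 0,"ry": 0,"rz": 0},{"x": 0,"y": 0,"z": 0.005,"rx": 0,"ry": 0,"rz": 0},{"x": 0,"y": 0,"z": 0.005,"rx": 0,"ry": 0,"rz": 0},{"x": 0,"y": 0,"z": 0.003,"rx": 0,"ry": 0,"rz": 0},{"x": 0,"y": 0,"z": 0.001,"rx": 0,"ry": 0,"rz": 0},{"x": 0,"y": 0,"z": 0,"rx": 0,"ry": 0,"rz": 0}]}}

```text
time: 13.8
tool_pos: [0.5072, -0.1827, 0.0617]
ee_rot: [-3.141, 0.002, 0.152]
wrist_force: [-0.9, -0.1, 0.0]
width: 0.06
```

```bash
python3 - <<'E'
from h import *
st();plan([.508,-.1828,.060],.151,2)
E
```

```text
t 13.8 p [ 0.5072 -0.1827  0.0617] rot [-3.1415e+00  2.5000e-03  1.5210e-01] F [-0.88 -0.09  0.  ] M [-0.032  0.05   0.012] w 0.06 j6 -0.602
[0.4, 0.1, 0.8, -0.0, 0.07, 0.03]
[0.4, 0.1, 0.8, -0.0, 0.07, 0.03]
```

Emit:
{"name": "jog_arm", "arguments": {"series": [{"x": 0.0006,"y": 0,"z": 0.0005,"rx": 0,"ry": 0.1,"rz": 0},{"x": 0,"y": 0,"z": 0,"rx": 0,"ry": 0,"rz": 0},{"x": 0,"y": 0,"z": 0,"rx": 0,"ry": 0,"rz": 0},{"x": 0,"y": 0,"z": 0,"rx": 0,"ry": 0,"rz": 0},{"x": 0,"y": 0,"z": 0,"rx": 0,"ry": 0,"rz": 0},{"x": 0,"y": 0,"z": 0,"rx": 0,"ry": 0,"rz": 0},{"x": 0,"y": 0,"z": 0,"rx": 0,"ry": 0,"rz": 0}], "claw": 0}}

```text
time: 14.38
tool_pos: [0.5075, -0.1828, 0.0615]
ee_rot: [3.141, 0.001, 0.152]
wrist_force: [-0.4, -0.6, -0.4]
width: 0.0375
```

```bash
python3 - <<'E'
from h import *
st()
for i in range(4):
    snap('scene'); st()
E
```

```text
t 14.38 p [ 0.5075 -0.1828  0.0615] rot [3.1413e+00 1.3000e-03 1.5200e-01] F [-0.38 -0.62 -0.37] M [-0.037  0.045 -0.003] w 0.0375 j6 -0.602
t 14.43 p [ 0.5075 -0.1828  0.0616] rot [3.1413e+00 1.2000e-03 1.5200e-01] F [ 0.16  0.23 -0.95] M [-0.036  0.047 -0.029] w 0.0371 j6 -0.602
t 14.48 p [ 0.5074 -0.1828  0.0616] rot [3.1412e+00 1.3000e-03 1.5190e-01] F [-0.53 -0.36 -1.26] M [-0.07   0.019 -0.006] w 0.0374 j6 -0.602
t 14.53 p [ 0.5074 -0.1828  0.0616] rot [3.1413e+00 1.3000e-03 1.5200e-01] F [-0.14  0.05 -0.59] M [-0.073  0.052  0.066] w 0.0373 j6 -0.602
t 14.58 p [ 0.5075 -0.1828  0.0616] rot [3.1412e+00 1.3000e-03 1.5200e-01] F [-0.59 -0.4  -0.54] M [-0.135  0.069 -0.011] w 0.0373 j6 -0.602
```

```bash
cat > m.py <<'E'
from h import *
import json,os
o,p,_=pose()
L=json.load(open('log.json')) if os.path.exists('log.json') else []
L.append([round(float(v),4) for v in (o['time'],o['ee_rot'][2],o['wrist_torque'][2],o['joint_torque'][5],o['joint_positions'][5],o['width'],*p,*o['wrist_force'])])
json.dump(L,open('log.json','w')); print(L[-1])
E
python3 m.py
```

```text
[14.5833, 0.152, -0.0107, 0.0047, -0.6021, 0.0373, 0.5075, -0.1828, 0.0616, -0.5881, -0.3979, -0.5437]
```

Emit:
{"name": "jog_arm", "arguments": {"series": [{"x": 0,"y": 0,"z": 0,"rx": 0,"ry": 0,"rz": 2},{"x": 0,"y": 0,"z": 0,"rx": 0,"ry": 0,"rz": 2}]}}

```text
time: 14.75
tool_pos: [0.5074, -0.1828, 0.0616]
ee_rot: [3.141, 0.002, 0.081]
wrist_force: [-0.9, -1.3, -0.8]
width: 0.0378
```

```bash
python3 m.py
```

```text
[14.75, 0.0814, 0.2733, -0.1026, -0.5313, 0.0378, 0.5074, -0.1828, 0.0616, -0.8592, -1.2772, -0.8284]
```

Emit:
{"name": "jog_arm", "arguments": {"series": [{"x": 0,"y": 0,"z": 0,"rx": 0,"ry": 0,"rz": 2}]}}

```text
time: 14.83
tool_pos: [0.5074, -0.1829, 0.0616]
ee_rot: [3.141, 0.002, 0.046]
wrist_force: [-0.6, -0.3, -0.3]
width: 0.0378
```

```bash
python3 m.py
```

```text
[14.8333, 0.0455, 0.248, -0.1017, -0.4953, 0.0378, 0.5074, -0.1829, 0.0616, -0.628, -0.3064, -0.2729]
```

Emit:
{"name": "jog_arm", "arguments": {"series": [{"x": 0,"y": 0,"z": 0,"rx": 0,"ry": 0,"rz": 2}]}}

```text
time: 14.92
tool_pos: [0.5073, -0.1829, 0.0616]
ee_rot: [3.141, 0.002, 0.01]
wrist_force: [-0.7, 0.9, 0.2]
width: 0.0377
```

```bash
python3 m.py
```

```text
[14.9167, 0.0096, 0.2274, -0.096, -0.4593, 0.0377, 0.5073, -0.1829, 0.0616, -0.7211, 0.9466, 0.1682]
```

Emit:
{"name": "jog_arm", "arguments": {"series": [{"x": 0,"y": 0,"z": 0,"rx": 0,"ry": 0,"rz": 2},{"x": 0,"y": 0,"z": 0,"rx": 0,"ry": 0,"rz": 2}]}}

```text
time: 15.08
tool_pos: [0.5072, -0.1829, 0.0616]
ee_rot: [3.14, 0.002, -0.062]
wrist_force: [-0.5, -0.8, -0.6]
width: 0.0375
```

```bash
python3 m.py
```

```text
[15.0833, -0.0621, 0.3267, -0.0953, -0.3873, 0.0375, 0.5072, -0.1829, 0.0616, -0.4525, -0.7518, -0.6211]
```

Emit:
{"name": "jog_arm", "arguments": {"series": [{"x": 0,"y": 0,"z": 0,"rx": 0,"ry": 0,"rz": 2}]}}

```text
time: 15.17
tool_pos: [0.5072, -0.1828, 0.0616]
ee_rot: [3.14, 0.002, -0.098]
wrist_force: [-0.8, 0.5, -0.5]
width: 0.0374
```

```bash
python3 m.py
```

```text
[15.1667, -0.0981, 0.2836, -0.0953, -0.3512, 0.0374, 0.5072, -0.1828, 0.0616, -0.8389, 0.4846, -0.516]
```

Emit:
{"name": "jog_arm", "arguments": {"series": [{"x": 0,"y": 0,"z": 0,"rx": 0,"ry": 0,"rz": 2}]}}

```text
time: 15.25
tool_pos: [0.5072, -0.1829, 0.0616]
ee_rot: [3.14, 0.002, -0.134]
wrist_force: [-0.5, 0.5, -0.8]
width: 0.0372
```

```bash
python3 m.py
```

```text
[15.25, -0.134, 0.2388, -0.0952, -0.3152, 0.0372, 0.5072, -0.1829, 0.0616, -0.524, 0.4533, -0.762]
```

Emit:
{"name": "jog_arm", "arguments": {"series": [{"x": 0,"y": 0,"z": 0,"rx": 0,"ry": 0,"rz": 2}]}}

```text
time: 15.33
tool_pos: [0.5072, -0.1829, 0.0616]
ee_rot: [3.139, 0.002, -0.17]
wrist_force: [-1.7, -0.4, -0.7]
width: 0.0373
```

```bash
python3 m.py
```

```text
[15.3333, -0.1699, 0.2524, -0.0953, -0.2792, 0.0373, 0.5072, -0.1829, 0.0616, -1.7332, -0.3634, -0.7492]
```

Emit:
{"name": "jog_arm", "arguments": {"series": [{"x": 0,"y": 0,"z": 0,"rx": 0,"ry": 0,"rz": 2}]}}

```text
time: 15.42
tool_pos: [0.5071, -0.1828, 0.0616]
ee_rot: [3.139, 0.002, -0.206]
wrist_force: [-0.9, 0.3, 0.6]
width: 0.0374
```

```bash
python3 m.py
```

```text
[15.4167, -0.2058, 0.2853, -0.0952, -0.2432, 0.0374, 0.5071, -0.1828, 0.0616, -0.871, 0.293, 0.5832]
```

Emit:
{"name": "jog_arm", "arguments": {"series": [{"x": 0,"y": 0,"z": 0,"rx": 0,"ry": 0,"rz": 2}]}}

```text
time: 15.5
tool_pos: [0.5071, -0.1828, 0.0616]
ee_rot: [3.139, 0.002, -0.242]
wrist_force: [-0.5, -0.5, -0.0]
width: 0.0375
```

```bash
python3 m.py
```

```text
[15.5, -0.2417, 0.2671, -0.0948, -0.2071, 0.0375, 0.5071, -0.1828, 0.0616, -0.4523, -0.4617, -0.0051]
```

Emit:
{"name": "jog_arm", "arguments": {"series": [{"x": 0,"y": 0,"z": 0,"rx": 0,"ry": 0,"rz": 2}]}}

```text
time: 15.58
tool_pos: [0.507, -0.1828, 0.0616]
ee_rot: [3.139, 0.002, -0.278]
wrist_force: [-0.6, 0.4, -1.7]
width: 0.0377
```

```bash
python3 m.py
```

```text
[15.5833, -0.2776, 0.2436, -0.0944, -0.1711, 0.0377, 0.507, -0.1828, 0.0616, -0.6048, 0.3639, -1.7448]
```

Emit:
{"name": "jog_arm", "arguments": {"series": [{"x": 0,"y": 0,"z": 0,"rx": 0,"ry": 0,"rz": 2}]}}

```text
time: 15.67
tool_pos: [0.507, -0.1829, 0.0616]
ee_rot: [3.139, 0.002, -0.314]
wrist_force: [-0.8, 0.5, -0.4]
width: 0.0373
```

```bash
python3 m.py
```

```text
[15.6667, -0.3135, 0.2981, -0.0932, -0.1351, 0.0373, 0.507, -0.1829, 0.0616, -0.8312, 0.4623, -0.3899]
```

Emit:
{"name": "jog_arm", "arguments": {"series": [{"x": 0,"y": 0,"z": 0,"rx": 0,"ry": 0,"rz": 2}]}}

```text
time: 15.75
tool_pos: [0.507, -0.1828, 0.0616]
ee_rot: [3.138, 0.002, -0.349]
wrist_force: [-0.9, 0.3, -0.4]
width: 0.0376
```

```bash
python3 m.py
```

```text
[15.75, -0.3494, 0.2981, -0.0909, -0.0991, 0.0376, 0.507, -0.1828, 0.0616, -0.8907, 0.2594, -0.3739]
```

Emit:
{"name": "jog_arm", "arguments": {"series": [{"x": 0,"y": 0,"z": 0,"rx": 0,"ry": 0,"rz": 2}]}}

```text
time: 15.83
tool_pos: [0.5069, -0.1828, 0.0616]
ee_rot: [3.138, 0.002, -0.385]
wrist_force: [-1.1, -1.1, -0.2]
width: 0.0375
```

```bash
python3 m.py
```

```text
[15.8333, -0.3852, 0.2697, -0.0886, -0.0631, 0.0375, 0.5069, -0.1828, 0.0616, -1.0631, -1.1335, -0.1751]
```

Emit:
{"name": "jog_arm", "arguments": {"series": [{"x": 0,"y": 0,"z": 0,"rx": 0,"ry": 0,"rz": 2}]}}

```text
time: 15.92
tool_pos: [0.5069, -0.1828, 0.0616]
ee_rot: [3.138, 0.002, -0.421]
wrist_force: [-1.1, -1.1, -0.5]
width: 0.0373
```

```bash
python3 m.py
```

```text
[15.9167, -0.4211, 0.3071, -0.0826, -0.0271, 0.0373, 0.5069, -0.1828, 0.0616, -1.1121, -1.0811, -0.5326]
```

Emit:
{"name": "jog_arm", "arguments": {"series": [{"x": 0,"y": 0,"z": 0,"rx": 0,"ry": 0,"rz": 2}]}}

```text
time: 16.0
tool_pos: [0.5069, -0.1828, 0.0616]
ee_rot: [3.138, 0.002, -0.457]
wrist_force: [-0.6, 0.2, -1.3]
width: 0.0374
```

```bash
python3 m.py
```

```text
[16.0, -0.457, 0.2863, -0.0731, 0.0089, 0.0374, 0.5069, -0.1828, 0.0616, -0.5957, 0.1797, -1.3406]
```

Emit:
{"name": "jog_arm", "arguments": {"series": [{"x": 0,"y": 0,"z": 0,"rx": 0,"ry": 0,"rz": 2}]}}

```text
time: 16.08
tool_pos: [0.5068, -0.1828, 0.0616]
ee_rot: [3.137, 0.002, -0.493]
wrist_force: [-0.1, -0.3, -1.1]
width: 0.0377
```

```bash
python3 m.py
```

```text
[16.0833, -0.4928, 0.3314, -0.0611, 0.0448, 0.0377, 0.5068, -0.1828, 0.0616, -0.1464, -0.314, -1.1075]
```

Emit:
{"name": "jog_arm", "arguments": {"series": [{"x": 0,"y": 0,"z": 0,"rx": 0,"ry": 0,"rz": 2}]}}

```text
time: 16.17
tool_pos: [0.5068, -0.1828, 0.0616]
ee_rot: [3.137, 0.001, -0.529]
wrist_force: [-1.0, -0.4, -1.1]
width: 0.0374
```

```bash
python3 m.py
```

```text
[16.1667, -0.5285, 0.3634, -0.0473, 0.0807, 0.0374, 0.5068, -0.1828, 0.0616, -1.0013, -0.44, -1.1161]
```

Emit:
{"name": "jog_arm", "arguments": {"series": [{"x": 0,"y": 0,"z": 0,"rx": 0,"ry": 0,"rz": 1.5}]}}

```text
time: 16.25
tool_pos: [0.5068, -0.1828, 0.0616]
ee_rot: [3.137, 0.001, -0.555]
wrist_force: [-1.5, -0.2, -0.8]
width: 0.0374
```

```bash
python3 m.py
```

```text
[16.25, -0.5554, 0.2992, 0.1053, 0.1077, 0.0374, 0.5068, -0.1828, 0.0616, -1.4605, -0.2109, -0.834]
```

Emit:
{"name": "jog_arm", "arguments": {"series": [{"x": 0,"y": 0,"z": 0,"rx": 0,"ry": 0,"rz": 1.5}]}}

```text
time: 16.33
tool_pos: [0.5067, -0.1827, 0.0616]
ee_rot: [3.137, 0.001, -0.582]
wrist_force: [-0.6, -0.4, -0.1]
width: 0.0377
```

```bash
python3 m.py; python3 - <<'E'
import json,numpy as np
from scipy.optimize import curve_fit
L=np.array(json.load(open('log.json')))[1:]
th=.152-L[:,1];f=lambda t,b,t0:b+.55*np.maximum(0,t-t0)
p,c=curve_fit(f,th,L[:,2],[.26,.5]);print(p,np.sqrt(np.diag(c)),'th',th[-1],'rise',f(th[-1],*p)-p[0])
E
```

```text
[16.3333, -0.582, 0.3326, 0.0679, 0.1344, 0.0377, 0.5067, -0.1827, 0.0616, -0.5781, -0.4064, -0.141]
[0.27016154 0.56751795] [0.00828324 0.02680025] th 0.734 rise 0.0915651281922481
```

Emit:
{"name": "jog_arm", "arguments": {"series": [{"x": 0,"y": 0,"z": 0,"rx": 0,"ry": 0,"rz": 1}]}}

```text
time: 16.42
tool_pos: [0.5067, -0.1827, 0.0616]
ee_rot: [3.137, 0.001, -0.6]
wrist_force: [-1.3, -0.4, -0.3]
width: 0.038
```

```bash
python3 m.py
```

```text
[16.4167, -0.5997, 0.2981, 0.2219, 0.1523, 0.038, 0.5067, -0.1827, 0.0616, -1.31, -0.3738, -0.3416]
```

Emit:
{"name": "jog_arm", "arguments": {"series": [{"x": 0,"y": 0,"z": 0,"rx": 0,"ry": 0,"rz": 1}]}}

```text
time: 16.5
tool_pos: [0.5067, -0.1827, 0.0616]
ee_rot: [3.136, 0.001, -0.618]
wrist_force: [-1.0, -0.0, -1.4]
width: 0.0378
```

```bash
python3 m.py
```

```text
[16.5, -0.6176, 0.3418, 0.1676, 0.1703, 0.0378, 0.5067, -0.1827, 0.0616, -0.9861, -0.0363, -1.3622]
```

Emit:
{"name": "jog_arm", "arguments": {"series": [{"x": 0,"y": 0,"z": 0,"rx": 0,"ry": 0,"rz": 1}]}}

```text
time: 16.58
tool_pos: [0.5067, -0.1827, 0.0616]
ee_rot: [3.136, 0.001, -0.636]
wrist_force: [-0.9, -0.3, -0.6]
width: 0.0376
```

```bash
python3 m.py; cat > fit.py <<'E'
import json,numpy as np
from scipy.optimize import curve_fit
L=np.array(json.load(open('log.json')))[1:]
th=.152-L[:,1];f=lambda t,b,t0:b+.55*np.maximum(0,t-t0)
for n in(1,0):
  g=f if n else (lambda t,t0:f(t,.252,t0))
  p,c=curve_fit(g,th,L[:,2],[.26,.5] if n else [.5]);print(p,np.sqrt(np.diag(c)),'th',th[-1],'rise',.55*(th[-1]-p[-1]))
E
python3 fit.py
```

```text
[16.5833, -0.6359, 0.3308, 0.1675, 0.1887, 0.0376, 0.5067, -0.1827, 0.0616, -0.8973, -0.3167, -0.632]
[0.2737     0.62606364] [0.00821988 0.02649507] th 0.7879 rise 0.08900999990207899
[0.56953535] [0.02161864] th 0.7879 rise 0.1201005554840803
```

Emit:
{"name": "jog_arm", "arguments": {"series": [{"x": 0,"y": 0,"z": 0,"rx": 0,"ry": 0,"rz": 2}]}}

```text
time: 16.67
tool_pos: [0.5067, -0.1827, 0.0616]
ee_rot: [3.136, 0.001, -0.672]
wrist_force: [-0.6, -0.8, -0.7]
width: 0.0374
```

```bash
python3 m.py
```

```text
[16.6667, -0.6721, 0.3368, -0.098, 0.2249, 0.0374, 0.5067, -0.1827, 0.0616, -0.6215, -0.8436, -0.6569]
```

Emit:
{"name": "jog_arm", "arguments": {"series": [{"x": 0,"y": 0,"z": 0,"rx": 0,"ry": 0,"rz": 2}]}}

```text
time: 16.75
tool_pos: [0.5066, -0.1827, 0.0616]
ee_rot: [3.136, 0.001, -0.709]
wrist_force: [-0.9, -0.7, -0.9]
width: 0.0373
```

```bash
python3 m.py;python3 fit.py
```

```text
[16.75, -0.7087, 0.4245, 0.0225, 0.2617, 0.0373, 0.5066, -0.1827, 0.0616, -0.933, -0.6928, -0.8821]
[0.2737     0.63092626] [0.0083081  0.02466739] th 0.8607 rise 0.12637555554074262
[0.58698818] [0.02049065] th 0.8607 rise 0.1505414999041921
```

```bash
python3 - <<'E'
from h import *
v=[];y=[]
for i in range(12):
    snap('scene');o=robot.get_obs();v.append(o['wrist_torque'][2]);y.append(o['ee_rot'][2])
print(np.round(v,3),np.mean(v),np.std(v)/12**.5,np.round(y,4)[[0,5,-1]])
E
```

```text
[0.243 0.158 0.037 0.109 0.069 0.117 0.136 0.117 0.151 0.131 0.119 0.067] 0.12114385763482743 0.014482717781756426 [-0.71   -0.7068 -0.7069]
```

Emit:
{"name": "jog_arm", "arguments": {"series": [{"x": 0,"y": 0,"z": 0,"rx": 0,"ry": 0,"rz": 1},{"x": 0,"y": 0,"z": 0,"rx": 0,"ry": 0,"rz": 1}]}}

```text
time: 17.52
tool_pos: [0.5066, -0.1826, 0.0616]
ee_rot: [3.136, 0.001, -0.743]
wrist_force: [-0.3, -0.3, -0.6]
width: 0.0376
```

```bash
python3 m.py;python3 fit.py; python3 - <<'E'
import json,numpy as np
from scipy.optimize import curve_fit
L=np.array(json.load(open('log.json')))[1:]
th=.152-L[:,1];print(np.round(th,3),L[:,2])
for s in(.5,.6):
  f=lambda t,b,t0:b+s*np.maximum(0,t-t0)
  p,c=curve_fit(f,th,L[:,2],[.26,.5]);print(s,p,s*(th[-1]-p[1]))
E
```

```text
[17.5167, -0.7429, 0.381, 0.2121, 0.2959, 0.0376, 0.5066, -0.1826, 0.0616, -0.2724, -0.2928, -0.5528]
[0.2737     0.63781455] [0.00835271 0.02401234] th 0.8949 rise 0.141397
[0.59365785] [0.01960429] th 0.8949 rise 0.1656831818702359
[0.071 0.106 0.142 0.214 0.25  0.286 0.322 0.358 0.394 0.43  0.466 0.501
 0.537 0.573 0.609 0.645 0.68  0.707 0.734 0.752 0.77  0.788 0.824 0.861
 0.895] [0.2733 0.248  0.2274 0.3267 0.2836 0.2388 0.2524 0.2853 0.2671 0.2436
 0.2981 0.2981 0.2697 0.3071 0.2863 0.3314 0.3634 0.2992 0.3326 0.2981
 0.3418 0.3308 0.3368 0.4245 0.381 ]
0.5 [0.2737  0.62504] 0.13492999998867566
0.6 [0.27730625 0.66556227] 0.1376026388296505
```

Emit:
{"name": "jog_arm", "arguments": {"series": [{"x": 0,"y": 0,"z": 0,"rx": 0,"ry": 0,"rz": 2}]}}

```text
time: 17.6
tool_pos: [0.5066, -0.1826, 0.0616]
ee_rot: [3.136, 0.0, -0.779]
wrist_force: [-0.8, -0.6, -0.4]
width: 0.0377
```

```bash
python3 m.py;python3 fit.py; python3 - <<'E'
from h import *
S=snap('scene','s11.png')
for i in range(3): snap('scene'); st()
c=lambda f,x,y,w,h,k:cv2.imwrite('pics/c'+f,cv2.resize(cv2.imread('pics/'+f)[y:y+h,x:x+w],None,fx=k,fy=k,interpolation=cv2.INTER_CUBIC))
c('s11.png',280,225,80,70,8)
E
```

```text
[17.6, -0.7791, 0.4235, -0.0483, 0.3323, 0.0377, 0.5066, -0.1826, 0.0616, -0.8471, -0.6143, -0.4124]
[0.2737     0.63971653] [0.00819726 0.02291376] th 0.9311 rise 0.1602609092019253
[0.59579318] [0.01844492] th 0.9311 rise 0.18441875002666974
t 17.7 p [ 0.5066 -0.1826  0.0616] rot [ 3.1358e+00  4.0000e-04 -7.7840e-01] F [-0.89 -0.94 -0.64] M [0.033 0.196 0.181] w 0.0374 j6 0.331
t 17.75 p [ 0.5066 -0.1826  0.0616] rot [ 3.1359e+00  4.0000e-04 -7.7780e-01] F [-0.4   0.14 -0.16] M [0.066 0.147 0.149] w 0.0378 j6 0.331
t 17.8 p [ 0.5066 -0.1826  0.0616] rot [ 3.1359e+00  4.0000e-04 -7.7770e-01] F [-1.71 -1.26 -0.95] M [0.044 0.171 0.153] w 0.0375 j6 0.331
```

View pics/cs11.png

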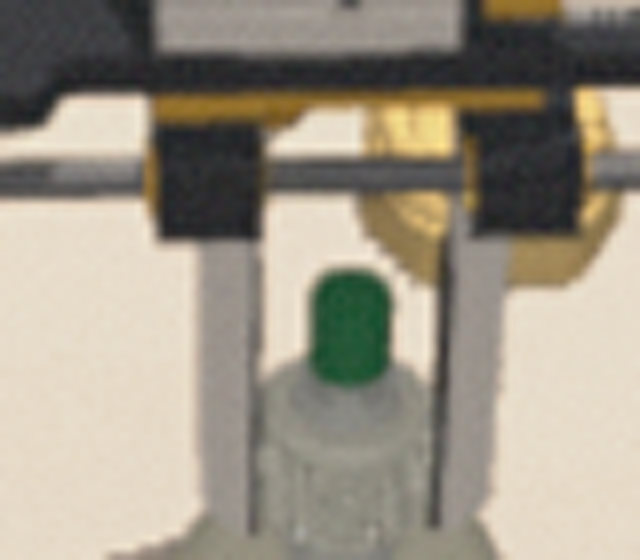

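The nut is held with the point still seated between the fingers, and the fitted rise is about 0.16 N m. Stop here, release and retreat upward.

Emit:
{"name": "jog_arm", "arguments": {"series": [{"x": 0,"y": 0,"z": 0,"rx": 0,"ry": 0,"rz": 0},{"x": 0,"y": 0,"z": 0,"rx": 0,"ry": 0,"rz": 0},{"x": 0,"y": 0,"z": 0,"rx": 0,"ry": 0,"rz": 0},{"x": 0,"y": 0,"z": 0,"rx": 0,"ry": 0,"rz": 0},{"x": 0,"y": 0,"z": 0,"rx": 0,"ry": 0,"rz": 0},{"x": 0,"y": 0,"z": 0,"rx": 0,"ry": 0,"rz": 0}], "claw": 0.64}}

```text
time: 18.3
tool_pos: [0.508, -0.1831, 0.0626]
ee_rot: [3.138, -0.003, -0.779]
wrist_force: [-0.0, -0.1, -0.4]
width: 0.0602
```

Emit:
{"name": "jog_arm", "arguments": {"series": [{"x": 0,"y": 0,"z": -0.005,"rx": 0,"ry": 0,"rz": 0},{"x": 0,"y": 0,"z": -0.01,"rx": 0,"ry": 0,"rz": 0},{"x": 0,"y": 0,"z": -0.015,"rx": 0,"ry": 0,"rz": 0},{"x": 0,"y": 0,"z": -0.02,"rx": 0,"ry": 0,"rz": 0},{"x": 0,"y": 0,"z": -0.02,"rx": 0,"ry": 0,"rz": 0},{"x": 0,"y": 0,"z": -0.02,"rx": 0,"ry": 0,"rz": 0},{"x": 0,"y": 0,"z": -0.015,"rx": 0,"ry": 0,"rz": 0},{"x": 0,"y": 0,"z": -0.01,"rx": 0,"ry": 0,"rz": 0},{"x": 0,"y": 0,"z": 0,"rx": 0,"ry": 0,"rz": 0}]}}

```text
time: 19.05
tool_pos: [0.5079, -0.1824, 0.1882]
ee_rot: [3.138, -0.005, -0.779]
wrist_force: [0.8, 0.1, -0.4]
width: 0.0601
```

```bash
python3 - <<'E'
from h import *
st();S=snap('scene','s12.png');s=cam(S)
print(proj(s,[.5075,-.1827,.122]),proj(s,[.5075,-.1827,.102]),[(np.round(r['bbox'],1),r['p']) for r in cams.look_for('point_green',S)[:2]])
c=lambda f,x,y,w,h,k:cv2.imwrite('pics/c'+f,cv2.resize(cv2.imread('pics/'+f)[y:y+h,x:x+w],None,fx=k,fy=k,interpolation=cv2.INTER_CUBIC))
c('s12.png',180,190,200,150,4)
E
```

```text
t 19.05 p [ 0.5079 -0.1824  0.1882] rot [ 3.1384 -0.0046 -0.7787] F [ 0.81  0.11 -0.39] M [-0.066  0.072  0.017] w 0.0601 j6 0.332
[323.41065349 261.54921665] [323.04305652 270.59552011] [(array([317.4, 259. ,  11.4,  17. ]), 0.7)]
```

View pics/cs12.png

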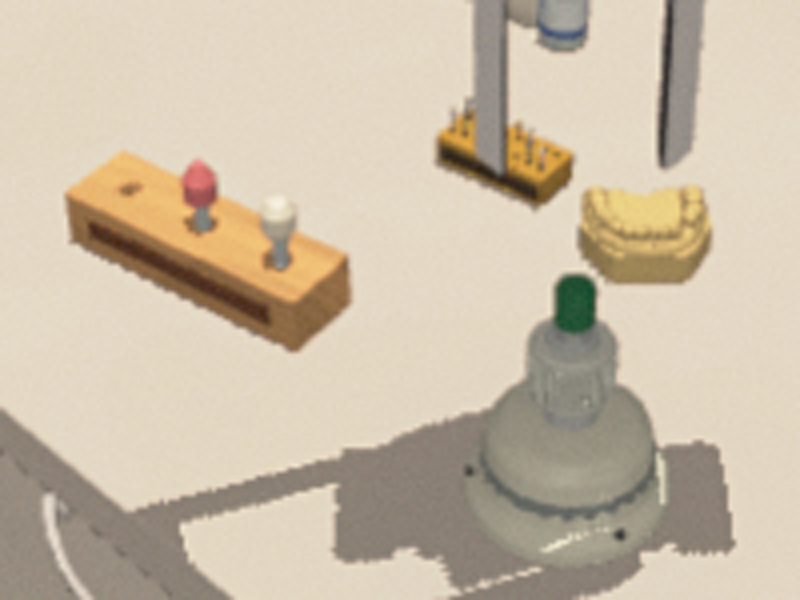

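The point stands seated with the robot clear. The other points and the cast haven't moved.

```bash
python3 -c "
from h import *
snap('scene');st();print(ticket.close_job())"
```

```text
t 19.2 p [ 0.5063 -0.1817  0.1841] rot [ 3.1361e+00  1.8000e-03 -7.7870e-01] F [0.68 0.49 0.09] M [-0.079  0.141  0.023] w 0.0601 j6 0.331
the job is handed in; nothing more can be done
None
```

I took the green point out of the block, seated it in the collet and turned the nut clockwise until it was snug. The job was handed in at 19.2 s with the gripper open and clear.

- **Seating:** the shank stopped sharply with the TCP at z = 0.104 m, where I expected 0.1044 m. The push peaked at about 10.6 N in the readings. The push past the balls read only about 2 N, less than the 3 to 6 N described, but the depth and the final picture both agree with it being home.
- **Tightening:** the nut turned about 0.93 rad. The free-turn reading was about 0.27 N m and the last reading was 0.42 N m. Fits put the rise at about 0.16 N m, or 0.18 N m with the baseline held at 0.252. Each reading carries about 0.03 N m of noise, so snug (0.12 to 0.2 N m) is a fitted estimate, not a direct measurement.
- **Final picture:** the green head stands upright at the expected height, the pink and white points are still in the block, and the cast looks undisturbed. The amber bottle was outside the part of that picture I viewed, and the arm never went near it.

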